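# Lay out the morning kit on the marble tray

## Task

Lay out the morning kit on the marble tray: stand the amber jar in the middle of the tray with the round brass compact centred on top of its lid, stand the loose lipstick upright on the tray's long centre line, halfway from the tray's middle to the end that is nearer the lipstick carousel, and lay the tweezers in the same way halfway to the other end (the bamboo box's), parallel to the tray's short edges. Let everything go, and leave the nail-polish bottle and the perfume bottle where they stand.

Things in the scene. Friction and masses are not known exactly. Their poses are not given: they have to be found in the camera images.
- jar_center (a point): Squat amber glass jar with a flat black screw lid, round, 58 mm across and 40 mm tall, standing loose on the table. The point is its centre, 20 mm above its underside; z axis up. Weighs 0.1 to 0.25 kg.
- compact_center (a point): Closed round powder compact, plain brass, 58 mm across and 20 mm thick, lying flat and loose on the table. The point is its centre, 10 mm above its underside; z axis up.
- lipstick_center (a point): Loose closed lipstick, a black cylinder 21 mm across and 74 mm tall with a thin brass band at half height, standing upright on the table (the shorter ones in the carousel stay there). The point is its centre, 37 mm above its underside; z axis up.
- tweezers_center (a point): Chrome tweezers lying flat and loose on the table: 105 mm long, 13 mm across at the middle where they are widest, 7 mm thick, rigid. The point is at mid-length, 3.5 mm above the underside; x axis runs along their length towards the tips, z up. Take them across the middle.
- tray: Flat rectangular marble tray without a rim, fixed to the table: 340 mm long, 140 mm wide, top 8 mm above the table. Origin at the centre of its underside; y axis along its length, x axis along its short edges, z up. The halfway places lie 85 mm from its centre along y, on either side.
- bamboo_box: Bamboo box with its lid shut and a spring clip on the front, fixed, 114 x 164 mm and 70 mm tall with the clip, beyond one end of the tray. Origin at the centre of its underside. Not to be moved.
- carousel: Clear acrylic lipstick carousel, fixed to the table and turning on its base, 132 mm across, 115 mm tall, beyond the other end of the tray from the box: which end differs from start to start. Origin at the centre of its underside. Not needed except to know its side.
- polish: Loose nail-polish bottle, a bystander: square green glass 30 x 30 mm with a round white cap, 66 mm tall, standing in the row among the kit. Origin at the centre of its underside. Leave it where it stands.
- perfume: Loose perfume bottle, a bystander: clear glass block 34 x 60 mm with a chrome cap, 96 mm tall, between the row and the right-hand end of the tray. Origin at the centre of its underside. Leave it where it stands.
Mind the look-alikes: they are no part of the job. Of the things like the part that bears jar_center, leave any that is blue or green; of the rest the larger one is meant.

How it is judged:
By the outcome, as a careful person would: the job done as asked, in the order asked, and still so for the second after the job is handed in, with the robot touching nothing.
It also fails if it takes over 104 s, if anything falls off the work surface, if the arm or the gripper's body presses on something with over 40 N, if the wrist force passes 120 N, or if a joint passes its speed limit or range.

## Robot

A 6-joint arm with a two-finger parallel gripper is mounted at the origin on the work surface. World frame = base frame: x ahead of the robot, y to its left, z up, the work surface at z = 0. Lengths are in m, angles in rad, forces in N, time in s.
With the tool pointing down it reaches from about 0.425 to 0.925 m from the base axis. Payload 12.5 kg.
Tool frame: the origin (TCP) lies on the centre line of the jaws, within the pads' length; the fingertips stand 14 mm ahead of it and the grasp point (between the pads) lies 5 mm behind it; z points along the fingers, x is the direction in which the jaws open and shut, and the axes are right-handed (so a half turn about z gives the same grasp; the last joint's range is limited). The gripper opens to 85 mm and grips with 20 to 120 N. Pads are 22 mm wide; open, the fingers measure 114 mm over their backs; the gripper's body (76 mm by 85 mm) begins 54 mm behind the grasp point. The pads swing forward as they close: fully open they stand 13 mm farther back than shut.
Start: joints at [1.203, 0.491, 1.559, -0, 1.092, -0.106], TCP at [0.162, 0.604, 0.245] pointing down, gripper open.
Joint ranges: [-3.1, 3.1], [-0.84, 2.19], [0.05, 2.79], [-1.13, 4.28], [0.06, 2.93], [-2.69, 2.69]. Speed limits (rad/s): [2.22, 2.22, 2.79, 3.14, 3.14, 3.14].

## Interface

Orientations are given as a unit quaternion [w, x, y, z].
In Python, from bench import bot gives the robot as it stands.
- The arm moves only by the tool jog_arm, never from a script. Its arguments are lists of equal length, an entry for each row: "dr": the turn, a rotation vector about the world's x, y, z in degrees, a list of three; "delta_pos": the shift along the world's x, y, z in m, a list of three; "jaw": the closure, from -1 (fully open) to 1 (shut), so that 0 is half open. A call has 1 to 12 rows; each row is the pose to reach, as a shift and turn from the pose measured when the call began; what a row does not reach only later rows make up. A row lasts 1/12 s, in which the tool goes at most 41.7 mm and 7.16 degrees, less where a joint would pass 70% of its speed; a pose out of reach is approached as far as the arm can. A call with a gripper value outside its range is refused whole. The fingers move at their own pace and stop on an object; "grip_force" is the grip in N (left out, the last holds). Time passes only in rows, so rows that repeat a pose let the fingers close. It gives the time, the measured TCP pose, the force and the opening at its end, in the units of the state.
- bot.get_state(): the state, without advancing time (a new reading comes with each control period).
- bot.snapshot(name): name is "scene" or "top" or "wrist"; returns the picture (400x640x3 uint8, red, green, blue); there is no depth.
- bot.camera_model(name): a dict with "camera_matrix" (3x3 intrinsics, pixels), "eye" and "attitude" of the camera in the world. Camera axes: x right, y down, z forward; pixel columns grow to the right and rows downward; lengths in m; the calibration is good to about 2 mm. A picture is of the moment at which its call begins: read the wrist's pose just before it. camera_model takes no time and is no camera call; for the wrist camera it gives the pose at the moment of the call.
- bot.job_done(): hands the job in, once; it reports no verdict.
The state is a dict: "t": time; "q": joint angles; "joint_velocities": joint speeds; "effort": joint torques, N m; "position": TCP position; "tool_rot": TCP orientation; "force": force on the tool from outside, world axes, zero at the start; "torque": the same for the moment, N m; "finger_gap": finger opening in m.
Only numpy, scipy, OpenCV 4.12 (cv2) and the standard library are available. Lean on these libraries where they do the work, as an engineer would, in place of code of your own. Each camera call takes 0.05 s, during which the arm holds its last target.

## Working session

There is one attempt and no reset: what is moved stays moved. The work goes in short steps, Python scripts to look and compute and a tool call to move; the robot and the scene stay as the last step left them, time stands still between calls to the robot, and variables do not carry over. Pictures are saved under pics/ and viewed, and the job is handed in when it is done.

Besides the shell and the picture viewer there is one more tool, called in YAML: its name, and indented under it one key for each argument. jog_arm: Moves the arm, as the interface text tells. Its arguments: {"type":"object","properties":{"dr":{"type":"array","items":{"type":"array","items":{"type":"number"}}},"delta_pos":{"type":"array","items":{"type":"array","items":{"type":"number"}}},"jaw":{"type":"array","items":{"type":"number"}},"grip_force":{"type":"number"}},"required":["dr","delta_pos","jaw"]}

```bash
mkdir -p pics; ls; python3 - <<'E'
from bench import bot
import cv2
s=bot.get_state(); print({k:s[k] for k in('t','position','tool_rot','finger_gap','force')})
for n in('scene','top'):
    im=bot.snapshot(n); cv2.imwrite(f'pics/{n}0.png',im[:,:,::-1])
    c=bot.camera_model(n); print(n,c)
E
```

```text
pics
{'t': 0.0, 'position': array([0.16164687, 0.60349506, 0.24469994]), 'tool_rot': array([ 3.03767967e-04,  7.93348581e-01,  6.08767341e-01, -5.10746816e-04]), 'finger_gap': 0.08510962913781396, 'force': array([-0.60857848, -0.49870985, -0.09851725])}
scene {'camera_matrix': array([[388.61072242,   0.        , 327.8891025 ],
       [  0.        , 388.61072242, 198.84559111],
       [  0.        ,   0.        ,   1.        ]]), 'eye': array([ 1.25997216, -0.44786092,  0.65082102]), 'attitude': array([-0.4042712 ,  0.76820132,  0.43899933, -0.23175658])}
top {'camera_matrix': array([[502.00419229,   0.        , 320.43620491],
       [  0.        , 502.00419229, 192.09963333],
       [  0.        ,   0.        ,   1.        ]]), 'eye': array([ 0.22108764, -0.00729954,  1.5844367 ]), 'attitude': array([ 0.069489  , -0.70279759,  0.705505  , -0.05924116])}
```

View pics/scene0.png

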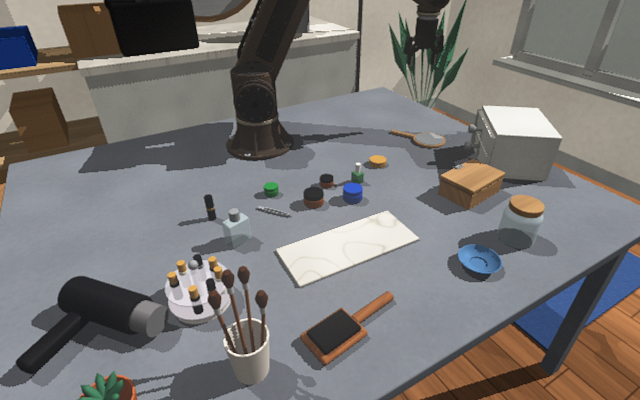

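View pics/top0.png

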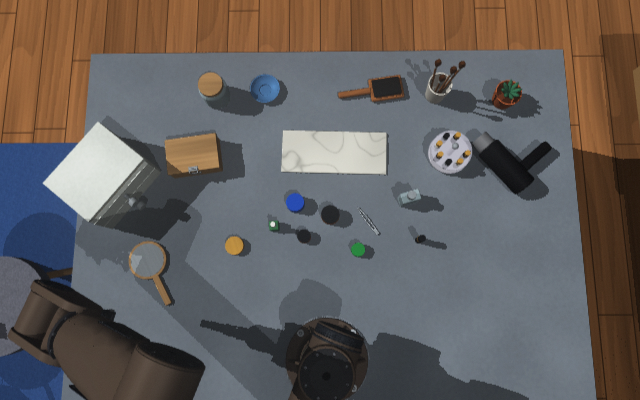

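```bash
cat > h.py <<'E'
import numpy as np, cv2
from scipy.spatial.transform import Rotation as R
def rot(q): return R.from_quat(np.roll(q,-1))
def cast(c,uv,z):
    K=c['camera_matrix']; d=np.linalg.inv(K)@np.array([uv[0],uv[1],1.]); d=rot(c['attitude']).apply(d)
    e=np.array(c['eye']); return e+d*(z-e[2])/d[2]
def proj(c,p):
    v=c['camera_matrix']@rot(c['attitude']).inv().apply(np.array(p)-c['eye']); return v[:2]/v[2]
E
python3 - <<'E'
from bench import bot
from h import *
c=bot.camera_model('top')
for n,uv,z in [('jar',(330,214.5),.04),('small',(304,237),.03),('compact',(234,246),.02),('lip',(420.5,238.5),.037),('tweez',(369.5,221),.004),('polish',(274,225),.05),('perf',(410,197),.06),('car',(450,152),.05),('trayL',(281,131),.008),('tl',(283,130.5),.008),('tr',(386.5,133),.008),('br',(386.5,174.5),.008),('bl',(281,171.5),.008)]:
    print(n,cast(c,uv,z).round(3))
for n in('scene','top','wrist'):print(n,[proj(bot.camera_model(n),p).round() for p in([.6,0,0],[.5,0,0])])
im=cv2.imread('pics/top0.png')
a=cv2.resize(im[110:270,210:450],None,fx=3.3,fy=3.3,interpolation=cv2.INTER_CUBIC);cv2.imwrite('pics/c1.png',a)
im=cv2.imread('pics/scene0.png')
a=cv2.resize(im[140:290,190:430],None,fx=3.3,fy=3.3,interpolation=cv2.INTER_CUBIC);cv2.imwrite('pics/c2.png',a)
w=bot.camera_model('wrist');s=bot.get_state()
print(w, rot(s['tool_rot']).inv().apply(w['eye']-s['position']), (rot(s['tool_rot']).inv()*rot(w['attitude'])).as_matrix().round(3), rot(s['tool_rot']).as_matrix().round(3))
E
```

```text
jar [ 0.435 -0.015  0.04 ]
small [0.366 0.066 0.03 ]
compact [0.34  0.285 0.02 ]
lip [ 0.36  -0.292  0.037]
tweez [ 0.419 -0.14   0.004]
polish [0.402 0.158 0.05 ]
perf [ 0.485 -0.261  0.06 ]
car [ 0.63  -0.393  0.05 ]
trayL [0.716 0.144 0.008]
tl [0.717 0.137 0.008]
tr [ 0.706 -0.2    0.008]
br [ 0.568 -0.197  0.008]
bl [0.58  0.142 0.008]
scene [array([348., 232.]), array([328., 212.])]
top [array([325., 166.]), array([325., 196.])]
wrist [array([ 50., 491.]), array([ 17., 452.])]
{'camera_matrix': array([[333.35768752,   0.        , 323.784815  ],
       [  0.        , 333.35768752, 197.34797093],
       [  0.        ,   0.        ,   1.        ]]), 'eye': array([0.08035101, 0.62583936, 0.3733066 ]), 'attitude': array([0.13273971, 0.78205819, 0.60036556, 0.10161861])} [ 0.00037658 -0.08432571 -0.12848779] [[ 1.     0.     0.001]
 [-0.     0.944  0.33 ]
 [-0.    -0.33   0.944]] [[ 0.259  0.966 -0.   ]
 [ 0.966 -0.259 -0.001]
 [-0.001 -0.    -1.   ]]
```

View pics/c1.png

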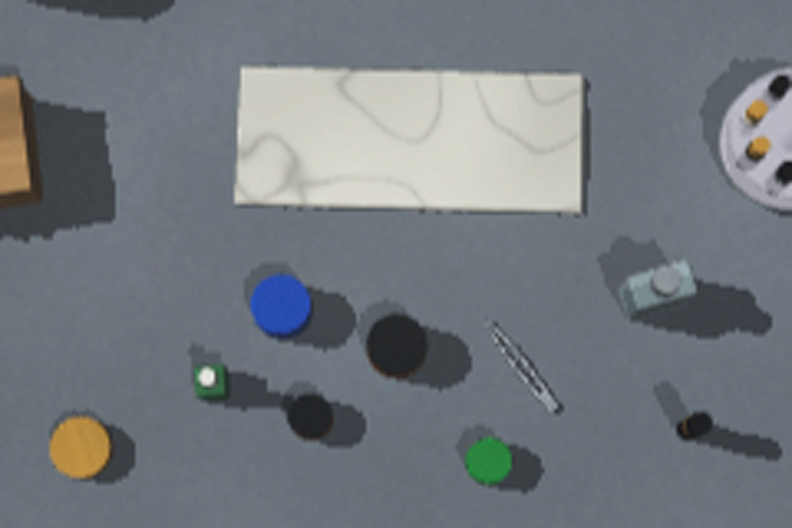

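View pics/c2.png

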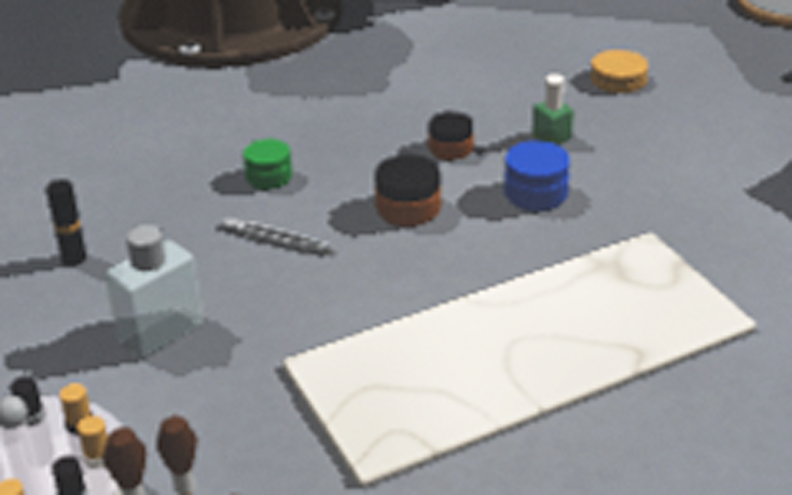

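jog_arm:
  dr:
    - [0, 0, 13]
    - [0, 0, 13]
    - [0, 0, 13]
    - [0, 0, 13]
    - [0, 0, 13]
    - [0, 0, 13]
    - [0, 0, 13]
    - [0, 0, 13]
    - [0, 0, 13]
    - [0, 0, 13]
    - [0, 0, 13]
    - [0, 0, 13]
  delta_pos:
    - [0.03, -0.02, 0.01]
    - [0.06, -0.045, 0.02]
    - [0.09, -0.075, 0.03]
    - [0.12, -0.1, 0.035]
    - [0.15, -0.125, 0.035]
    - [0.18, -0.15, 0.035]
    - [0.21, -0.18, 0.035]
    - [0.235, -0.21, 0.035]
    - [0.258, -0.24, 0.035]
    - [0.275, -0.275, 0.035]
    - [0.285, -0.31, 0.035]
    - [0.295, -0.345, 0.035]
  jaw: [-1, -1, -1, -1, -1, -1, -1, -1, -1, -1, -1, -1]

```text
t: 1.1
position: [0.4571, 0.2567, 0.2794]
tool_rot: [0.0, 0.719, 0.695, -0.001]
force: [-0.1, 0.6, -0.6]
finger_gap: 0.0856
```

jog_arm:
  dr:
    - [0, 0, 0]
    - [0, 0, 0]
    - [0, 0, 0]
    - [0, 0, 0]
    - [0, 0, 0]
    - [0, 0, 0]
    - [0, 0, 0]
    - [0, 0, 0]
    - [0, 0, 0]
  delta_pos:
    - [0.005, -0.03, 0]
    - [0.01, -0.07, 0]
    - [0.015, -0.11, 0]
    - [0.02, -0.15, 0]
    - [0.025, -0.19, 0]
    - [0.03, -0.225, 0]
    - [0.03, -0.25, 0]
    - [0.03, -0.256, 0]
    - [0.03, -0.256, 0]
  jaw: [-1, -1, -1, -1, -1, -1, -1, -1, -1]

```text
t: 1.85
position: [0.487, -0.0007, 0.2792]
tool_rot: [-0.0, 0.72, 0.694, -0.001]
force: [0.6, -0.3, -0.6]
finger_gap: 0.0855
```

```bash
cat > w.py <<'E'
from bench import bot
from h import *
import sys,pickle
n=sys.argv[1]
s=bot.get_state();c=bot.camera_model('wrist');im=bot.snapshot('wrist')
cv2.imwrite(f'pics/{n}.png',im[:,:,::-1]);pickle.dump((s,c),open(n+'.pkl','wb'))
print(s['t'],s['position'].round(4),s['tool_rot'].round(4),s['finger_gap'],s['force'].round(2))
E
python3 w.py w1
```

```text
1.85 [ 0.487  -0.0007  0.2792] [-0.      0.7204  0.6936 -0.0009] 0.08548478325213592 [ 0.65 -0.29 -0.62]
```

View pics/w1.png

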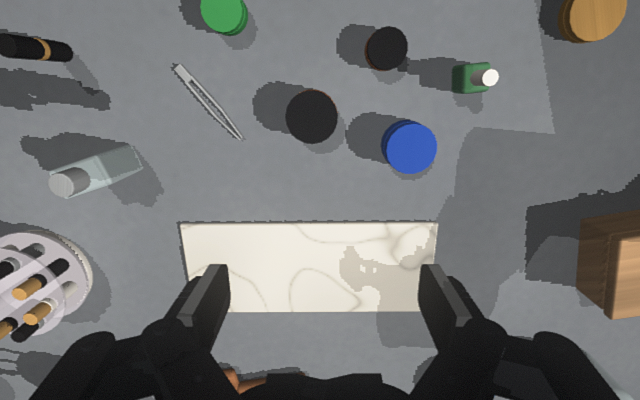

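```bash
python3 - <<'E'
from h import *
import pickle
s,c=pickle.load(open('w1.pkl','rb'))
im=cv2.imread('pics/w1.png');hsv=cv2.cvtColor(im,cv2.COLOR_BGR2HSV)
def comp(mask,seed):
    n,l,st,ce=cv2.connectedComponentsWithStats(mask.astype(np.uint8));k=l[seed[1],seed[0]]
    print('   ',k,st[k],ce[k].round(2)); return (l==k).astype(np.uint8)
m=comp(cv2.inRange(im,(0,0,0),(55,55,55))>0,(311,116))
cn=max(cv2.findContours(m,0,2)[0],key=cv2.contourArea)
(e,ax,an)=cv2.fitEllipse(cn);print('jar lid',e,ax,cast(c,e,.04).round(4))
print('pix',im[116,311],im[105,296], im[30,580])
m=comp((hsv[...,0]>8)&(hsv[...,0]<25)&(hsv[...,1]>130)&(hsv[...,2]>70),(590,20))
cn=max(cv2.findContours(m,0,2)[0],key=cv2.contourArea);print('compact',cv2.minEnclosingCircle(cn),cast(c,(597,15),.02).round(3))
# tray
m=comp(((hsv[...,1]<60)&(im[...,2].astype(int)>im[...,0].astype(int)-2)&(hsv[...,2]>85)),(300,260))
cv2.imwrite('pics/trm.png',m*255)
for uv in[(178,222),(437.5,221.5)]: print(cast(c,uv,.008).round(4))
# tweezers brightness
g=im.max(axis=2); cv2.imwrite('pics/tz.png',cv2.resize(im[50:150,150:350],None,fx=4,fy=4,interpolation=cv2.INTER_NEAREST))
for uv in[(175,65),(243,139)]: print(cast(c,uv,.0035).round(4))
E
```

```text
23 [ 286   91   51   53 2120] [311.1  116.47]
jar lid (311.108642578125, 116.43195343017578) (50.42259216308594, 51.900569915771484) [ 0.4381 -0.0125  0.04  ]
pix [40 39 40] [42 38 40] [ 75 127 166]
    2 [ 569    0   57   42 1896] [595.18  17.58]
compact ((598.5, 15.5), 30.70026206970215) [0.349 0.287 0.02 ]
    55 [  179   220   260    93 20728] [312.91 263.17]
[ 0.5689 -0.194   0.008 ]
[0.5808 0.144  0.008 ]
[ 0.3792 -0.1647  0.0035]
[ 0.4652 -0.0978  0.0035]
```

View pics/tz.png

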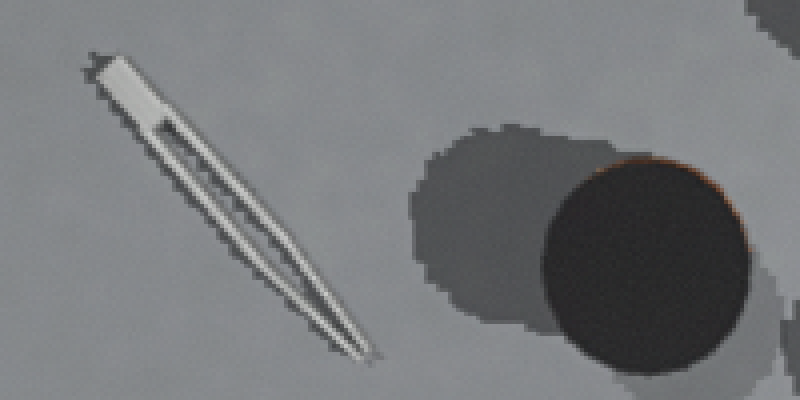

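View pics/trm.png

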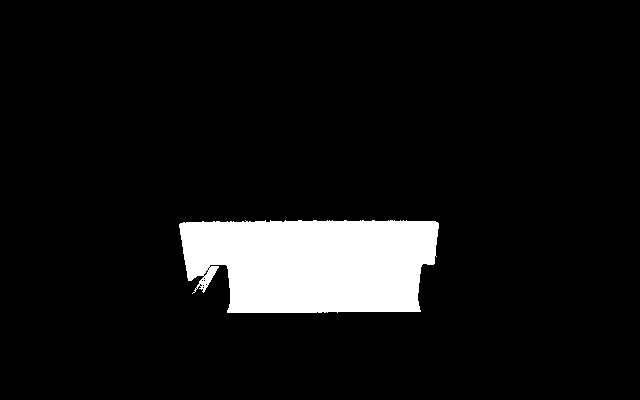

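```bash
python3 - <<'E'
from h import *
import pickle
s,c=pickle.load(open('w1.pkl','rb'))
m=cv2.imread('pics/trm.png',0)>0
def fit(pts):
    P=np.array([cast(c,p,.008)[:2] for p in pts]); vx,vy,x,y=cv2.fitLine(P.astype(np.float32),cv2.DIST_HUBER,0,.01,.01).ravel(); return np.array([x,y]),np.array([vx,vy])
near=fit([(u,np.where(m[:,u])[0].min()-.5) for u in range(190,430,4)])
far=fit([(u,np.where(m[:,u])[0].max()+.5) for u in range(235,415,4)])
lf=fit([(np.where(m[v])[0].min()-.5,v) for v in range(228,260,2)])
rt=fit([(np.where(m[v])[0].max()+.5,v) for v in range(228,260,2)])
for l in(near,far,lf,rt): print(l[0],np.degrees(np.arctan2(l[1][1],l[1][0])))
def X(a,b):
    t=np.linalg.solve(np.c_[a[1],-b[1]],b[0]-a[0]); return a[0]+t[0]*a[1]
P=[X(near,lf),X(near,rt),X(far,lf),X(far,rt)];print(np.round(P,4),np.mean(P,0))
print(np.linalg.norm(P[0]-P[1]),np.linalg.norm(P[0]-P[2]))
a=cast(c,(177,65.5),.0035);b=cast(c,(242.3,139),.0035);print('tw',a,b,(a+b)/2,np.linalg.norm(b-a),np.degrees(np.arctan2(b[1]-a[1],b[0]-a[0])))
for z,uv in((.074,(3,46)),(.0,(72,50))): print(cast(c,uv,z))
E
```

```text
[ 0.5738939  -0.00683516] 87.997444
[ 0.7164313 -0.0284182] 88.4183
[ 0.5962097  -0.19481868] -2.4464257
[0.6141098  0.14468567] -1.4179087
[[ 0.5674 -0.1936]
 [ 0.5792  0.1455]
 [ 0.7117 -0.1998]
 [ 0.7211  0.142 ]] [ 0.6448561  -0.02643837]
0.33934274 0.14446783
tw [ 0.37984386 -0.16253371  0.0035    ] [ 0.46512946 -0.09860027  0.0035    ] [ 0.42248666 -0.13056699  0.0035    ] 0.10658854994343891 36.856672645993314
[ 0.36134638 -0.29004562  0.074     ]
[ 0.35909561 -0.27891691  0.        ]
```

jog_arm:
  dr:
    - [0, 0, 0]
    - [0, 0, 0]
    - [0, 0, 0]
    - [0, 0, 0]
    - [0, 0, 0]
    - [0, 0, 0]
    - [0, 0, 0]
  delta_pos:
    - [-0.01, -0.002, -0.02]
    - [-0.02, -0.005, -0.05]
    - [-0.03, -0.008, -0.09]
    - [-0.04, -0.01, -0.12]
    - [-0.049, -0.012, -0.15]
    - [-0.049, -0.012, -0.16]
    - [-0.049, -0.012, -0.16]
  jaw: [-1, -1, -1, -1, -1, -1, -1]

```text
t: 2.48
position: [0.4367, -0.0102, 0.1172]
tool_rot: [-0.002, 0.72, 0.694, -0.002]
force: [0.6, 0.2, -0.1]
finger_gap: 0.0857
```

```bash
python3 w.py w2
```

```text
2.4833 [ 0.4367 -0.0102  0.1172] [-0.002   0.7196  0.6944 -0.0021] 0.08574504179314872 [ 0.55  0.16 -0.07]
```

View pics/w2.png

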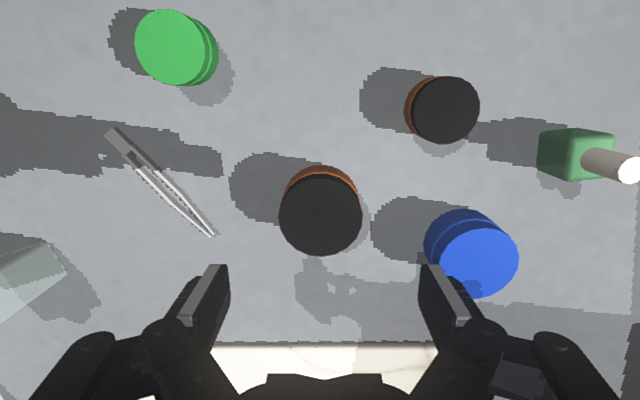

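```bash
python3 - <<'E'
from h import *
import pickle
s,c=pickle.load(open('w2.pkl','rb'))
im=cv2.imread('pics/w2.png');m=cv2.inRange(im,(0,0,0),(60,60,60))
n,l,st,ce=cv2.connectedComponentsWithStats(m);k=l[214,320];print(st[k],ce[k])
cn=max(cv2.findContours((l==k).astype(np.uint8),0,2)[0],key=cv2.contourArea)
P=np.float32([cast(c,p[0],.04)[:2] for p in cn]);print(cv2.minEnclosingCircle(P), P.min(0),P.max(0))
print(rot(s['tool_rot']).as_matrix().round(3))
a=cast(c,(112,133),.0035);b=cast(c,(212,235),.0035);print('tw',(a+b)/2,np.linalg.norm(b-a),np.degrees(np.arctan2(b[1]-a[1],b[0]-a[0])))
E
```

```text
[ 279  174   83   82 5292] [319.92743764 214.48582766]
((0.4368934631347656, -0.012922871857881546), 0.02933034673333168) [ 0.40787894 -0.04008865] [0.466189   0.01483133]
[[ 0.036  0.999 -0.006]
 [ 0.999 -0.036 -0.   ]
 [-0.    -0.006 -1.   ]]
tw [ 0.42352138 -0.13074894  0.0035    ] 0.10282380029572419 36.030334683213496
```

jog_arm:
  dr:
    - [0, 0, 0]
    - [0, 0, 0]
    - [0, 0, 0]
    - [0, 0, 0]
    - [0, 0, 0]
    - [0, 0, 0]
    - [0, 0, 0]
    - [0, 0, 0]
    - [0, 0, 0]
    - [0, 0, 0]
    - [0, 0, 0]
    - [0, 0, 0]
  delta_pos:
    - [0, -0.001, -0.02]
    - [0, -0.002, -0.045]
    - [0, -0.002, -0.07]
    - [0, -0.002, -0.085]
    - [0, -0.002, -0.095]
    - [0, -0.002, -0.095]
    - [0, -0.002, -0.095]
    - [0, -0.002, -0.095]
    - [0, -0.002, -0.095]
    - [0, -0.002, -0.095]
    - [0, -0.002, -0.095]
    - [0, -0.002, -0.095]
  jaw: [-1, -1, -1, -1, -1, -1, -1, 1, 1, 1, 1, 1]
  grip_force: 35

```text
t: 3.53
position: [0.4383, -0.0124, 0.0249]
tool_rot: [-0.0, 0.72, 0.694, -0.001]
force: [-1.0, 2.9, 12.6]
finger_gap: 0.0565
```

jog_arm:
  dr:
    - [0, 0, 0]
    - [0, 0, 0]
    - [0, 0, 0]
  delta_pos:
    - [0, 0, 0]
    - [0, 0, 0]
    - [0, 0, 0]
  jaw: [1, 1, 1]

```text
t: 3.78
position: [0.4384, -0.0125, 0.0252]
tool_rot: [0.0, 0.72, 0.694, -0.001]
force: [0.2, -0.3, -2.0]
finger_gap: 0.0563
```

jog_arm:
  dr:
    - [0, 0, 0]
    - [0, 0, 0]
    - [0, 0, 0]
    - [0, 0, 0]
    - [0, 0, 0]
    - [0, 0, 0]
    - [0, 0, 0]
    - [0, 0, 0]
    - [0, 0, 0]
    - [0, 0, 0]
    - [0, 0, 0]
    - [0, 0, 0]
  delta_pos:
    - [0, 0, 0.015]
    - [0, 0, 0.04]
    - [0, 0, 0.07]
    - [0, 0, 0.1]
    - [0.02, 0, 0.13]
    - [0.05, -0.003, 0.155]
    - [0.08, -0.006, 0.17]
    - [0.11, -0.01, 0.18]
    - [0.13, -0.015, 0.18]
    - [0.14, -0.015, 0.18]
    - [0.14, -0.015, 0.18]
    - [0.14, -0.015, 0.18]
  jaw: [1, 1, 1, 1, 1, 1, 1, 1, 1, 1, 1, 1]

```text
t: 4.78
position: [0.5774, -0.0272, 0.2042]
tool_rot: [-0.001, 0.72, 0.694, -0.001]
force: [-0.6, 0.6, -2.3]
finger_gap: 0.0563
```

```bash
python3 w.py w3
```

```text
4.7833 [ 0.5774 -0.0272  0.2042] [-0.0008  0.7195  0.6945 -0.0013] 0.056333748310673566 [-0.61  0.6  -2.32]
```

View pics/w3.png

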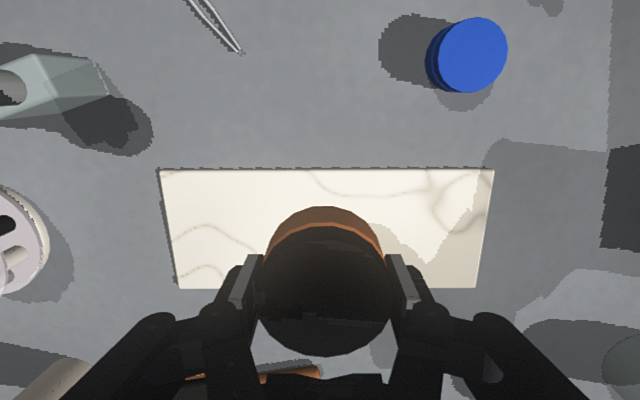

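```bash
cat > tray.py <<'E'
from h import *
import pickle,sys
n=sys.argv[1]
s,c=pickle.load(open(n+'.pkl','rb'));im=cv2.imread(f'pics/{n}.png').astype(int)
d=im[...,2]-im[...,0]   # warm: R-B
m=(d>4)&(im[...,2]>90)
cv2.imwrite('pics/m_'+n+'.png',m.astype(np.uint8)*255)
def fit(pts):
    P=np.float32([cast(c,p,.008)[:2] for p in pts]); vx,vy,x,y=cv2.fitLine(P,cv2.DIST_HUBER,0,.001,.01).ravel(); return np.array([x,y]),np.array([vx,vy])
box=eval(sys.argv[2]) # u0,u1,v0,v1
u0,u1,v0,v1=box
sub=np.zeros_like(m);sub[v0-6:v1+7,u0-6:u1+7]=m[v0-6:v1+7,u0-6:u1+7]
colA=list(range(u0+15,u1-15,4)); near=fit([(u,np.where(sub[:,u])[0].min()-.5) for u in colA])
far=fit([(u,np.where(sub[:,u])[0].max()+.5) for u in eval(sys.argv[3])])
rv=range(v0+8,v1-12,3)
lf=fit([(np.where(sub[v])[0].min()-.5,v) for v in rv]);rt=fit([(np.where(sub[v])[0].max()+.5,v) for v in rv])
for l in(near,far,lf,rt): print(np.degrees(np.arctan2(l[1][1],l[1][0])).round(2))
def X(a,b):
    t=np.linalg.solve(np.c_[a[1],-b[1]],b[0]-a[0]); return a[0]+t[0]*a[1]
P=[X(near,lf),X(near,rt),X(far,lf),X(far,rt)];print(np.round(P,4).tolist(),np.mean(P,0))
print(np.linalg.norm(P[0]-P[1]),np.linalg.norm(P[0]-P[2]))
E
python3 tray.py w3 "(158,496,168,289)" "list(range(190,225,3))+list(range(425,470,3))"
```

```text
88.3
88.27
-1.67
-1.5
[[0.5702000260353088, -0.19359999895095825], [0.5802000164985657, 0.1444000005722046], [0.7102000117301941, -0.19769999384880066], [0.7203999757766724, 0.14069999754428864]] [ 0.6452276  -0.02654779]
0.33807936 0.14006612
```

View pics/m_w3.png

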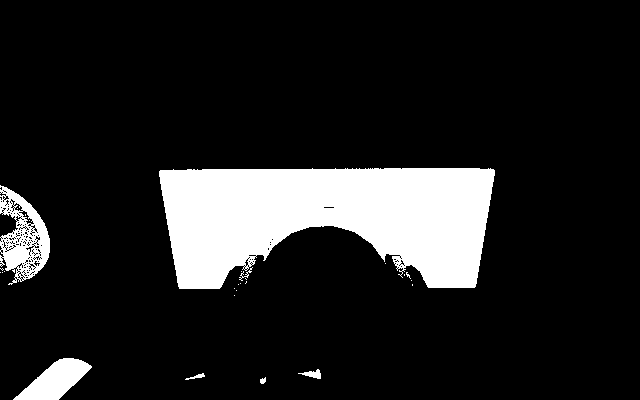

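jog_arm:
  dr:
    - [0, 0, 0]
    - [0, 0, 0]
    - [0, 0, 0]
    - [0, 0, 0]
    - [0, 0, 0]
    - [0, 0, 0]
    - [0, 0, 0]
    - [0, 0, 0]
    - [0, 0, 0]
    - [0, 0, 0]
    - [0, 0, 0]
    - [0, 0, 0]
  delta_pos:
    - [0.02, 0, -0.01]
    - [0.045, 0, -0.03]
    - [0.062, 0.001, -0.06]
    - [0.069, 0.001, -0.09]
    - [0.069, 0.001, -0.12]
    - [0.069, 0.001, -0.14]
    - [0.069, 0.001, -0.15]
    - [0.069, 0.001, -0.16]
    - [0.069, 0.001, -0.165]
    - [0.069, 0.001, -0.169]
    - [0.069, 0.001, -0.17]
    - [0.069, 0.001, -0.17]
  jaw: [1, 1, 1, 1, 1, 1, 1, 1, 1, 1, 1, 1]

```text
t: 5.83
position: [0.6463, -0.0262, 0.0351]
tool_rot: [-0.0, 0.72, 0.694, -0.001]
force: [-0.7, -0.3, -1.8]
finger_gap: 0.0561
```

jog_arm:
  dr:
    - [0, 0, 0]
    - [0, 0, 0]
    - [0, 0, 0]
    - [0, 0, 0]
    - [0, 0, 0]
    - [0, 0, 0]
    - [0, 0, 0]
    - [0, 0, 0]
    - [0, 0, 0]
  delta_pos:
    - [0, 0, -0.001]
    - [0, 0, -0.0018]
    - [0, 0, -0.0018]
    - [0, 0, -0.0018]
    - [0, 0, -0.0018]
    - [0, 0, -0.0018]
    - [0, 0, -0.0018]
    - [0, 0, -0.0018]
    - [0, 0, -0.0018]
  jaw: [1, 1, 1, -1, -1, -1, -1, -1, -1]

```text
t: 6.58
position: [0.6464, -0.0262, 0.0334]
tool_rot: [-0.0, 0.72, 0.694, -0.001]
force: [1.2, -0.1, 0.0]
finger_gap: 0.0854
```

Now up and back to view the jar on the tray, heading to the compact.

jog_arm:
  dr:
    - [0, 0, 0]
    - [0, 0, 0]
    - [0, 0, 0]
    - [0, 0, 0]
    - [0, 0, 0]
    - [0, 0, 0]
    - [0, 0, 0]
    - [0, 0, 0]
    - [0, 0, 0]
    - [0, 0, 0]
    - [0, 0, 0]
  delta_pos:
    - [0, 0, 0.02]
    - [0, 0, 0.045]
    - [0, 0, 0.08]
    - [-0.01, 0, 0.115]
    - [-0.03, 0, 0.15]
    - [-0.06, 0, 0.17]
    - [-0.09, 0, 0.17]
    - [-0.11, 0, 0.17]
    - [-0.12, 0, 0.17]
    - [-0.12, 0, 0.17]
    - [-0.12, 0, 0.17]
  jaw: [-1, -1, -1, -1, -1, -1, -1, -1, -1, -1, -1]

```text
t: 7.5
position: [0.5272, -0.0263, 0.2036]
tool_rot: [0.0, 0.72, 0.694, -0.001]
force: [-0.0, -0.7, -0.1]
finger_gap: 0.0853
```

```bash
python3 w.py w4; cat > lid.py <<'E'
from h import *
import pickle,sys
n=sys.argv[1];seed=eval(sys.argv[2]);z=float(sys.argv[3])
s,c=pickle.load(open(n+'.pkl','rb'));im=cv2.imread(f'pics/{n}.png')
hsv=cv2.cvtColor(im,cv2.COLOR_BGR2HSV)
m=cv2.inRange(im,(0,0,0),(60,60,60)) if sys.argv[4]=='k' else cv2.inRange(hsv,(8,130,60),(25,255,255))
l=cv2.connectedComponents(m)[1];k=l[seed[1],seed[0]]
cn=max(cv2.findContours((l==k).astype(np.uint8),0,2)[0],key=cv2.contourArea)
P=np.float32([cast(c,p[0],z)[:2] for p in cn]);print(cv2.fitEllipse(P),P.min(0),P.max(0))
E
python3 lid.py w4 "(319,220)" .048 k
```

```text
7.5 [ 0.5272 -0.0263  0.2036] [ 0.000e+00  7.196e-01  6.944e-01 -6.000e-04] 0.08533155118893021 [-0.03 -0.67 -0.13]
((0.5762393474578857, -0.034849971532821655), (0.40005090832710266, 0.58399897813797), 171.01918029785156) [ 0.37781096 -0.40566814] [0.7986082  0.32483333]
```

View pics/w4.png

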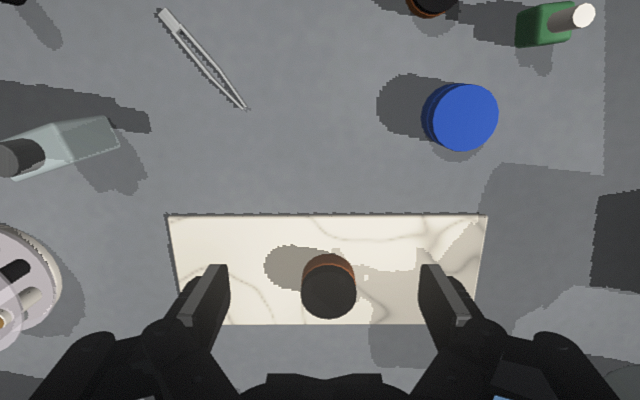

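```bash
python3 lid.py w4 "(329,292)" .048 k; python3 tray.py w4 "(166,487,213,325)" "list(range(232,300,3))+list(range(360,420,3))"|tail -2
```

```text
((0.6429684162139893, -0.025890549644827843), (0.05430566519498825, 0.0615399070084095), 90.0951919555664) [ 0.6126047  -0.05252242] [0.6730617  0.00109321]
[[0.569100022315979, -0.21850000321865082], [0.5796999931335449, 0.14470000565052032], [0.7123000025749207, -0.13220000267028809], [0.7218000292778015, 0.14059999585151672]] [ 0.6457271  -0.01634814]
0.36339423 0.16728225
```

jog_arm:
  dr:
    - [0, 0, 0]
    - [0, 0, 0]
    - [0, 0, 0]
    - [0, 0, 0]
    - [0, 0, 0]
    - [0, 0, 0]
    - [0, 0, 0]
    - [0, 0, 0]
    - [0, 0, 0]
    - [0, 0, 0]
    - [0, 0, 0]
    - [0, 0, 0]
  delta_pos:
    - [-0.01, 0.025, 0]
    - [-0.025, 0.055, 0]
    - [-0.04, 0.09, 0]
    - [-0.055, 0.125, 0]
    - [-0.07, 0.16, 0]
    - [-0.085, 0.195, 0]
    - [-0.1, 0.23, 0]
    - [-0.115, 0.26, 0]
    - [-0.13, 0.285, 0]
    - [-0.137, 0.305, -0.02]
    - [-0.137, 0.31, -0.03]
    - [-0.137, 0.31, -0.03]
  jaw: [-1, -1, -1, -1, -1, -1, -1, -1, -1, -1, -1, -1]

```text
t: 8.55
position: [0.3904, 0.2848, 0.1712]
tool_rot: [-0.0, 0.719, 0.695, -0.002]
force: [-0.3, 0.1, -0.5]
finger_gap: 0.0857
```

```bash
python3 w.py w5
```

```text
8.55 [0.3904 0.2848 0.1712] [-4.000e-04  7.187e-01  6.953e-01 -2.100e-03] 0.08572681921211434 [-0.31  0.08 -0.53]
```

View pics/w5.png

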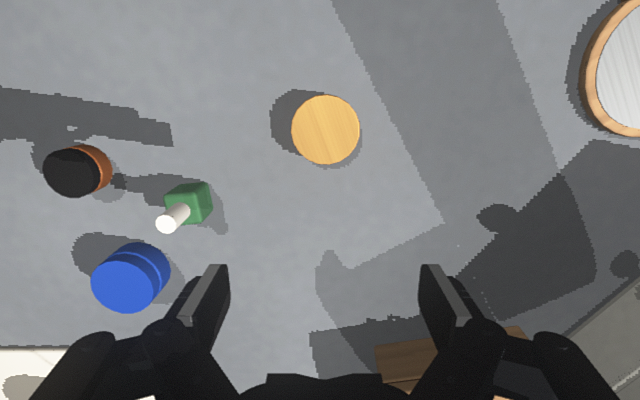

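```bash
python3 - <<'E'
import cv2;im=cv2.imread('pics/w5.png');h=cv2.cvtColor(im,cv2.COLOR_BGR2HSV);print(h[130,326],h[100,326],h[155,326],h[130,355])
E
sed -i 's/(8,130,60)/(8,100,60)/' h.py lid.py; python3 lid.py w5 "(326,130)" .02 b
```

```text
[ 20 125 241] [ 19 129 238] [ 19 129 234] [ 19 128 235]
((0.34430351853370667, 0.28721046447753906), (0.056281499564647675, 0.05657954141497612), 100.90956115722656) [0.31563798 0.25888565] [0.37233883 0.3155685 ]
```

jog_arm:
  dr:
    - [0, 0, 0]
    - [0, 0, 0]
    - [0, 0, 0]
    - [0, 0, 0]
    - [0, 0, 0]
    - [0, 0, 0]
    - [0, 0, 0]
    - [0, 0, 0]
    - [0, 0, 0]
    - [0, 0, 0]
    - [0, 0, 0]
    - [0, 0, 0]
  delta_pos:
    - [-0.015, 0.001, -0.01]
    - [-0.035, 0.002, -0.03]
    - [-0.046, 0.002, -0.055]
    - [-0.046, 0.002, -0.08]
    - [-0.046, 0.002, -0.1]
    - [-0.046, 0.002, -0.12]
    - [-0.046, 0.002, -0.135]
    - [-0.046, 0.002, -0.145]
    - [-0.046, 0.002, -0.152]
    - [-0.046, 0.002, -0.1545]
    - [-0.046, 0.002, -0.1545]
    - [-0.046, 0.002, -0.1545]
  jaw: [-1, -1, -1, -1, -1, -1, -1, -1, -1, -1, -1, -1]

```text
t: 9.6
position: [0.3455, 0.2859, 0.0182]
tool_rot: [-0.0, 0.719, 0.695, -0.002]
force: [-0.7, -0.3, -0.2]
finger_gap: 0.0855
```

```bash
python3 w.py w6;python3 lid.py w6 "(320,190)" .02 b
```

```text
9.6 [0.3455 0.2859 0.0182] [-2.000e-04  7.192e-01  6.948e-01 -1.500e-03] 0.0854524868939255 [-0.68 -0.3  -0.22]Traceback (most recent call last):
  File "lid.py", line 9, in <module>
    P=np.float32([cast(c,p[0],z)[:2] for p in cn]);print(cv2.fitEllipse(P),P.min(0),P.max(0))
                                                         ~~~~~~~~~~~~~~^^^
cv2.error: OpenCV(4.12.0) /io/opencv/modules/imgproc/src/shapedescr.cpp:361: error: (-201:Incorrect size of input array) There should be at least 5 points to fit the ellipse in function 'fitEllipseNoDirect'
```

View pics/w6.png

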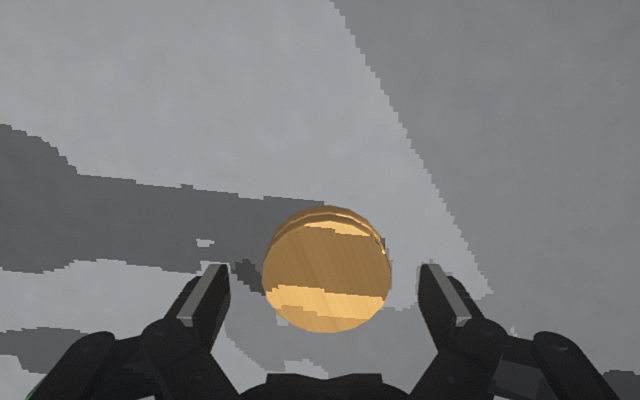

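```bash
python3 - <<'E'
from h import *
import pickle
s,c=pickle.load(open('w6.pkl','rb'))
for uv in[(326.5,273),(262,273),(391.5,273),(326.5,332.5),(326.5,214)]:print(cast(c,uv,.02).round(4))
E
```

```text
[0.3406 0.2876 0.02  ]
[0.3396 0.2594 0.02  ]
[0.3415 0.316  0.02  ]
[0.3726 0.2866 0.02  ]
[0.3128 0.2885 0.02  ]
```

jog_arm:
  dr:
    - [0, 0, 0]
    - [0, 0, 0]
    - [0, 0, 0]
    - [0, 0, 0]
    - [0, 0, 0]
    - [0, 0, 0]
    - [0, 0, 0]
    - [0, 0, 0]
    - [0, 0, 0]
    - [0, 0, 0]
  delta_pos:
    - [-0.0025, 0.0015, -0.001]
    - [-0.0025, 0.0015, -0.0015]
    - [-0.0025, 0.0015, -0.0015]
    - [-0.0025, 0.0015, -0.0015]
    - [-0.0025, 0.0015, -0.0015]
    - [-0.0025, 0.0015, -0.0015]
    - [-0.0025, 0.0015, -0.0015]
    - [-0.0025, 0.0015, -0.0015]
    - [-0.0025, 0.0015, -0.0015]
    - [-0.0025, 0.0015, -0.0015]
  jaw: [-1, -1, 1, 1, 1, 1, 1, 1, 1, 1]
  grip_force: 30

```text
t: 10.48
position: [0.3429, 0.2877, 0.0172]
tool_rot: [-0.0, 0.719, 0.695, -0.001]
force: [-1.6, 0.2, 6.2]
finger_gap: 0.0564
```

```bash
python3 w.py w7
```

```text
10.4833 [0.3429 0.2877 0.0172] [-1.000e-04  7.191e-01  6.949e-01 -1.100e-03] 0.05637179961418194 [-1.62  0.18  6.2 ]
```

View pics/w7.png

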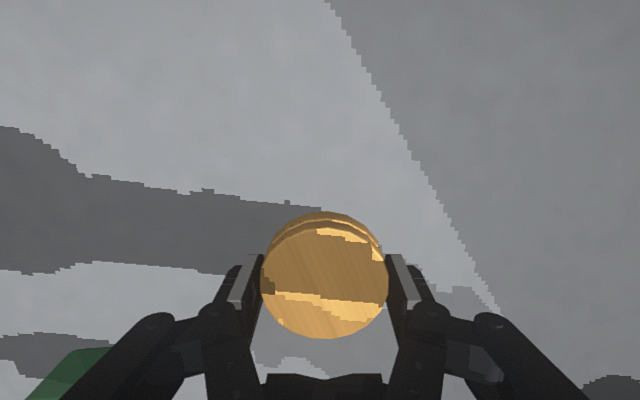

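```bash
python3 - <<'E'
from h import *
import pickle
s,c=pickle.load(open('w7.pkl','rb'))
for uv in[(325.5,273),(325.5,339.5),(325.5,221)]:print(cast(c,uv,.02)[:2]-s['position'][:2])
E
```

```text
[-0.00555364  0.00122901]
[3.02721043e-02 7.15275323e-05]
[-0.03002099  0.00201952]
```

jog_arm:
  dr:
    - [0, 0, 0]
    - [0, 0, 0]
    - [0, 0, 0]
    - [0, 0, 0]
    - [0, 0, 0]
    - [0, 0, 0]
    - [0, 0, 0]
    - [0, 0, 0]
    - [0, 0, 0]
    - [0, 0, 0]
    - [0, 0, 0]
    - [0, 0, 0]
  delta_pos:
    - [0, 0, 0.015]
    - [0, 0, 0.04]
    - [0, 0, 0.075]
    - [0.01, 0, 0.11]
    - [0.03, -0.01, 0.14]
    - [0.055, -0.03, 0.16]
    - [0.08, -0.055, 0.17]
    - [0.105, -0.085, 0.17]
    - [0.13, -0.12, 0.17]
    - [0.15, -0.155, 0.17]
    - [0.17, -0.19, 0.17]
    - [0.185, -0.225, 0.17]
  jaw: [1, 1, 1, 1, 1, 1, 1, 1, 1, 1, 1, 1]

```text
t: 11.53
position: [0.529, 0.0606, 0.1871]
tool_rot: [-0.0, 0.719, 0.695, -0.001]
force: [0.6, 0.1, -1.0]
finger_gap: 0.0568
```

jog_arm:
  dr:
    - [0, 0, 0]
    - [0, 0, 0]
    - [0, 0, 0]
    - [0, 0, 0]
    - [0, 0, 0]
    - [0, 0, 0]
    - [0, 0, 0]
    - [0, 0, 0]
    - [0, 0, 0]
    - [0, 0, 0]
    - [0, 0, 0]
    - [0, 0, 0]
  delta_pos:
    - [0.02, -0.03, 0]
    - [0.045, -0.055, 0]
    - [0.075, -0.075, -0.01]
    - [0.1, -0.085, -0.025]
    - [0.116, -0.0865, -0.045]
    - [0.116, -0.0865, -0.065]
    - [0.116, -0.0865, -0.085]
    - [0.116, -0.0865, -0.1]
    - [0.116, -0.0865, -0.11]
    - [0.116, -0.0865, -0.114]
    - [0.116, -0.0865, -0.114]
    - [0.116, -0.0865, -0.114]
  jaw: [1, 1, 1, 1, 1, 1, 1, 1, 1, 1, 1, 1]

```text
t: 12.53
position: [0.6452, -0.0259, 0.0738]
tool_rot: [0.0, 0.719, 0.695, -0.001]
force: [0.1, 0.9, 0.4]
finger_gap: 0.0563
```

```bash
python3 w.py w8; python3 - <<'E'
from bench import bot
import cv2
im=bot.snapshot('scene')[:,:,::-1];cv2.imwrite('pics/s8.png',cv2.resize(im[160:300,240:440],None,fx=4,fy=4,interpolation=cv2.INTER_CUBIC))
E
```

```text
12.5333 [ 0.6452 -0.0259  0.0738] [ 2.000e-04  7.192e-01  6.948e-01 -8.000e-04] 0.05632621232431882 [0.07 0.87 0.38]
```

View pics/w8.png

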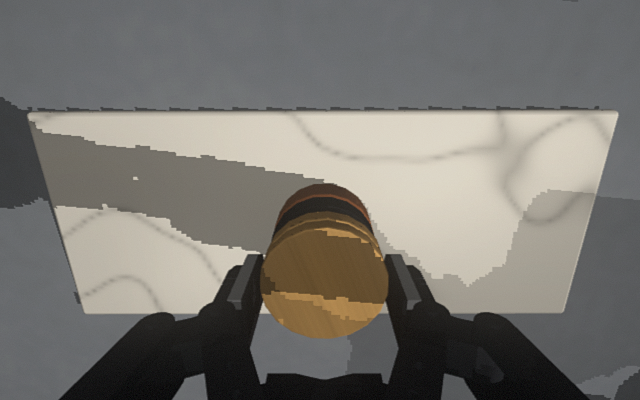

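View pics/s8.png

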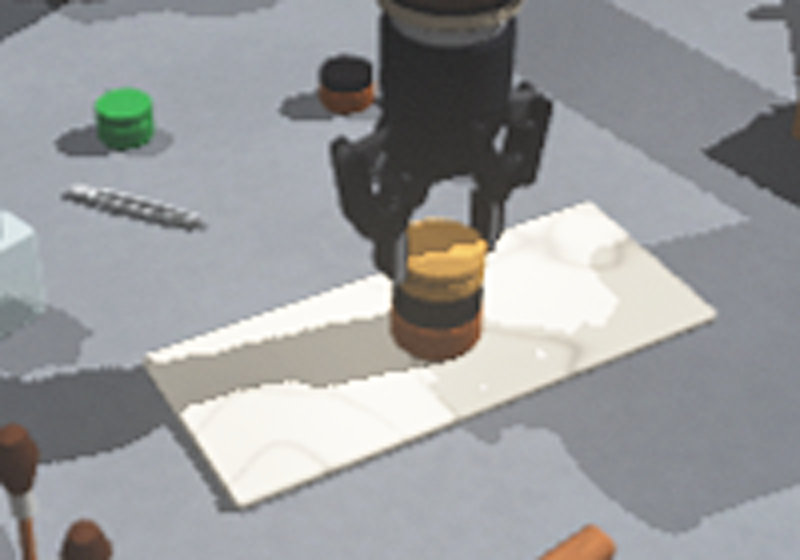

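jog_arm:
  dr:
    - [0, 0, 0]
    - [0, 0, 0]
    - [0, 0, 0]
    - [0, 0, 0]
    - [0, 0, 0]
    - [0, 0, 0]
  delta_pos:
    - [-0.0005, 0, -0.003]
    - [-0.0005, 0, -0.005]
    - [-0.0005, 0, -0.0065]
    - [-0.0005, 0, -0.0078]
    - [-0.0005, 0, -0.0083]
    - [-0.0005, 0, -0.0083]
  jaw: [1, 1, 1, 1, 1, 1]

```text
t: 13.13
position: [0.6448, -0.0259, 0.0658]
tool_rot: [0.0, 0.719, 0.695, -0.001]
force: [0.4, 1.1, 0.2]
finger_gap: 0.0567
```

jog_arm:
  dr:
    - [0, 0, 0]
    - [0, 0, 0]
    - [0, 0, 0]
    - [0, 0, 0]
    - [0, 0, 0]
    - [0, 0, 0]
    - [0, 0, 0]
  delta_pos:
    - [0, 0, -0.0008]
    - [0, 0, -0.0008]
    - [0, 0, -0.0008]
    - [0, 0, -0.0008]
    - [0, 0, -0.0008]
    - [0, 0, -0.0008]
    - [0, 0, -0.0008]
  jaw: [1, 1, -1, -1, -1, -1, -1]

```text
t: 13.72
position: [0.6449, -0.0259, 0.0649]
tool_rot: [0.0, 0.719, 0.695, -0.001]
force: [-0.1, -0.5, -0.0]
finger_gap: 0.0856
```

jog_arm:
  dr:
    - [0, 0, 0]
    - [0, 0, 0]
    - [0, 0, 0]
    - [0, 0, 0]
    - [0, 0, 0]
    - [0, 0, 0]
    - [0, 0, 0]
    - [0, 0, 0]
    - [0, 0, 0]
    - [0, 0, 0]
    - [0, 0, 0]
  delta_pos:
    - [0, 0, 0.02]
    - [0, 0, 0.045]
    - [0, 0, 0.08]
    - [-0.01, 0, 0.105]
    - [-0.03, 0, 0.13]
    - [-0.06, 0, 0.14]
    - [-0.09, 0, 0.14]
    - [-0.11, 0, 0.14]
    - [-0.12, 0, 0.14]
    - [-0.12, 0, 0.14]
    - [-0.12, 0, 0.14]
  jaw: [-1, -1, -1, -1, -1, -1, -1, -1, -1, -1, -1]

```text
t: 14.63
position: [0.5257, -0.026, 0.2052]
tool_rot: [0.001, 0.719, 0.695, -0.0]
force: [0.4, -0.9, -0.0]
finger_gap: 0.0853
```

```bash
python3 w.py w9; python3 tray.py w9 "(166,487,213,325)" "list(range(232,300,3))+list(range(360,420,3))"|tail -2; python3 lid.py w9 "(328,280)" .068 b
```

```text
14.6333 [ 0.5257 -0.026   0.2052] [ 9.000e-04  7.192e-01  6.948e-01 -3.000e-04] 0.0853217832587115 [ 0.43 -0.86 -0.04]
[[0.5680999755859375, -0.2184000015258789], [0.5803999900817871, 0.14489999413490295], [0.7131999731063843, -0.13279999792575836], [0.7196999788284302, 0.14000000059604645]] [ 0.64534485 -0.01655792]
0.3635103 0.1684211
((0.663365364074707, -0.01621926948428154), (0.5517849922180176, 0.6815639734268188), 165.7484130859375) [ 0.3804148  -0.38139677] [0.7742138 0.3029415]
```

View pics/w9.png

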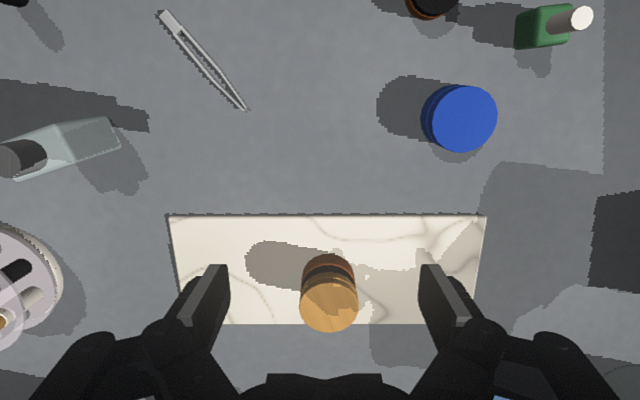

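jog_arm:
  dr:
    - [0, 0, 0]
    - [0, 0, 0]
    - [0, 0, 0]
    - [0, 0, 0]
    - [0, 0, 0]
    - [0, 0, 0]
    - [0, 0, 0]
    - [0, 0, 0]
    - [0, 0, 0]
    - [0, 0, 0]
    - [0, 0, 0]
  delta_pos:
    - [-0.015, -0.025, 0]
    - [-0.03, -0.055, 0]
    - [-0.045, -0.09, 0]
    - [-0.06, -0.125, 0]
    - [-0.075, -0.16, 0]
    - [-0.09, -0.19, 0]
    - [-0.105, -0.22, 0]
    - [-0.12, -0.245, 0]
    - [-0.126, -0.26, 0]
    - [-0.126, -0.26, 0]
    - [-0.126, -0.26, 0]
  jaw: [-1, -1, -1, -1, -1, -1, -1, -1, -1, -1, -1]

```text
t: 15.6
position: [0.4005, -0.2871, 0.2046]
tool_rot: [0.001, 0.72, 0.694, -0.0]
force: [0.0, 0.5, -0.5]
finger_gap: 0.0853
```

```bash
python3 w.py w10
```

```text
15.6 [ 0.4005 -0.2871  0.2046] [ 7.000e-04  7.199e-01  6.941e-01 -3.000e-04] 0.08532603259308966 [ 0.    0.5  -0.54]
```

View pics/w10.png

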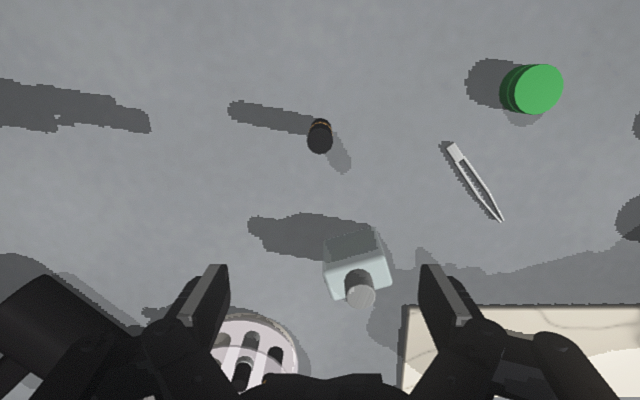

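```bash
python3 - <<'E'
from h import *
import pickle
s,c=pickle.load(open('w10.pkl','rb'));im=cv2.imread('pics/w10.png')
m=cv2.inRange(im[100:170,290:345],(0,0,0),(52,52,52));l=cv2.connectedComponents(m)[1];k=l[42,30];vs,us=np.where(l==k);print(us.min()+290,us.max()+290,vs.min()+100,vs.max()+100)
print(cast(c,((us.min()+us.max())/2+290,vs.max()+100.5-13.5),.074))
print('perf near',cast(c,(355,225),.0),cast(c,(322,270),.07),cast(c,(392,270),.07))
a=cast(c,(449,146),.0035);b=cast(c,(501,220),.0035);print('tw',(a+b)/2,np.linalg.norm(b-a),np.degrees(np.arctan2(b[1]-a[1],b[0]-a[0])))
cv2.imwrite('pics/lz.png',cv2.resize(im[100:170,280:360],None,fx=6,fy=6,interpolation=cv2.INTER_NEAREST))
E
```

```text
308 331 124 152
[ 0.35882751 -0.28873768  0.074     ]
perf near [ 0.46588695 -0.25529746  0.        ] [ 0.47783497 -0.29131958  0.07      ] [ 0.48007557 -0.22802133  0.07      ]
tw [ 0.42299363 -0.13049338  0.0035    ] 0.10328614475853162 37.38856568465285
```

View pics/lz.png

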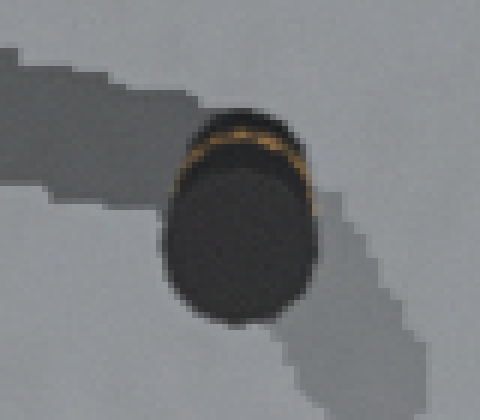

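jog_arm:
  dr:
    - [0, 0, 0]
    - [0, 0, 0]
    - [0, 0, 0]
    - [0, 0, 0]
    - [0, 0, 0]
    - [0, 0, 0]
    - [0, 0, 0]
    - [0, 0, 0]
    - [0, 0, 0]
    - [0, 0, 0]
    - [0, 0, 0]
    - [0, 0, 0]
  delta_pos:
    - [-0.015, -0.001, -0.01]
    - [-0.035, -0.0015, -0.03]
    - [-0.0395, -0.0015, -0.055]
    - [-0.0395, -0.0015, -0.08]
    - [-0.0395, -0.0015, -0.105]
    - [-0.0395, -0.0015, -0.13]
    - [-0.0395, -0.0015, -0.15]
    - [-0.0395, -0.0015, -0.162]
    - [-0.0395, -0.0015, -0.1675]
    - [-0.0395, -0.0015, -0.1675]
    - [-0.0395, -0.0015, -0.1675]
    - [-0.0395, -0.0015, -0.1675]
  jaw: [-1, -1, -1, -1, -1, -1, -1, -1, -1, -1, -1, -1]

```text
t: 16.65
position: [0.3617, -0.2878, 0.0378]
tool_rot: [0.001, 0.719, 0.695, -0.0]
force: [0.5, -0.2, 0.1]
finger_gap: 0.0855
```

```bash
python3 w.py w11
```

```text
16.65 [ 0.3617 -0.2878  0.0378] [ 1.200e-03  7.192e-01  6.948e-01 -3.000e-04] 0.08546773212713972 [ 0.47 -0.15  0.1 ]
```

View pics/w11.png

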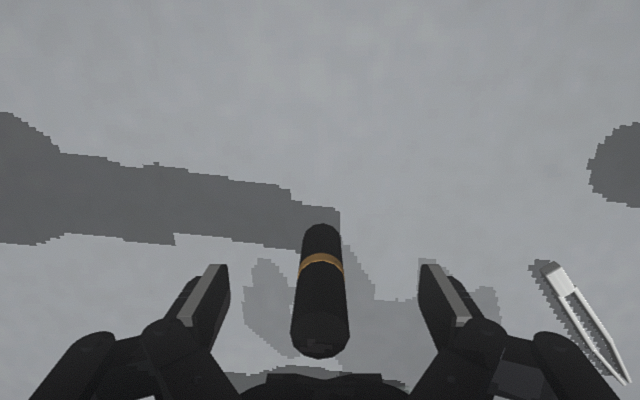

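```bash
python3 - <<'E'
from h import *
import pickle
s,c=pickle.load(open('w11.pkl','rb'))
print(cast(c,(320,358.5),.074)-[.0105,0,0],cast(c,(291,333),.074),cast(c,(349.5,333),.074),cast(c,(322,223.5),0)+[.0105,0,0])
E
```

```text
[ 0.3594395  -0.28902395  0.074     ] [ 0.35848901 -0.29851983  0.074     ] [ 0.3591416  -0.27851664  0.074     ] [ 0.36117627 -0.28812828  0.        ]
```

jog_arm:
  dr:
    - [0, 0, 0]
    - [0, 0, 0]
    - [0, 0, 0]
    - [0, 0, 0]
    - [0, 0, 0]
    - [0, 0, 0]
    - [0, 0, 0]
    - [0, 0, 0]
    - [0, 0, 0]
    - [0, 0, 0]
    - [0, 0, 0]
    - [0, 0, 0]
  delta_pos:
    - [-0.0015, -0.001, 0]
    - [-0.0015, -0.001, 0]
    - [-0.0015, -0.001, 0]
    - [-0.0015, -0.001, 0]
    - [-0.0015, -0.001, 0]
    - [-0.0015, -0.001, 0]
    - [-0.0015, -0.001, 0]
    - [-0.0015, -0.001, 0]
    - [-0.0015, -0.001, 0]
    - [-0.0015, -0.001, 0]
    - [-0.0015, -0.001, 0]
    - [-0.0015, -0.001, 0]
  jaw: [-1, 0, 0, 0.2, 0.4, 1, 1, 1, 1, 1, 1, 1]
  grip_force: 25

```text
t: 17.7
position: [0.3602, -0.2889, 0.038]
tool_rot: [0.001, 0.719, 0.695, -0.0]
force: [0.5, -1.4, 4.1]
finger_gap: 0.0204
```

```bash
python3 w.py w12
```

```text
17.7 [ 0.3602 -0.2889  0.038 ] [ 1.400e-03  7.193e-01  6.947e-01 -3.000e-04] 0.020388423012791257 [ 0.5  -1.42  4.06]
```

View pics/w12.png

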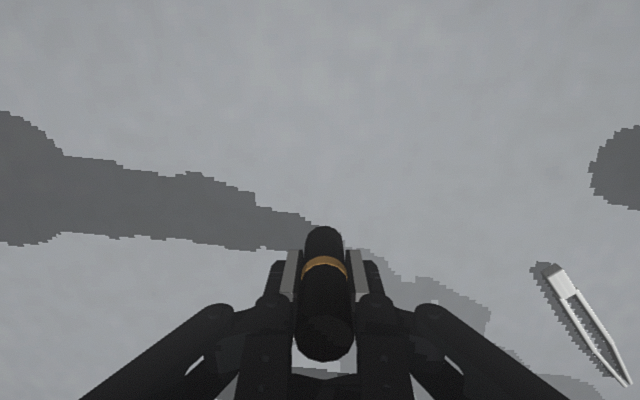

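```bash
python3 - <<'E'
from bench import bot
print(bot.get_state()['q'])
E
```

```text
[-8.18952284e-01  6.16418197e-01  2.13347545e+00 -1.29525341e-03
  3.88861108e-01 -2.35385809e+00]
```

jog_arm:
  dr:
    - [0, 0, 0]
    - [0, 0, 0]
    - [0, 0, 0]
    - [0, 0, 0]
    - [0, 0, 0]
    - [0, 0, -6]
    - [0, 0, -12]
    - [0, 0, -18]
    - [0, 0, -24]
    - [0, 0, -30]
    - [0, 0, -36]
    - [0, 0, -42]
  delta_pos:
    - [0, 0, 0.01]
    - [0, 0, 0.03]
    - [0, 0, 0.06]
    - [0, 0, 0.095]
    - [0, 0, 0.13]
    - [0.015, 0.01, 0.155]
    - [0.035, 0.025, 0.165]
    - [0.06, 0.04, 0.165]
    - [0.085, 0.055, 0.165]
    - [0.11, 0.07, 0.165]
    - [0.135, 0.085, 0.165]
    - [0.16, 0.1, 0.165]
  jaw: [1, 1, 1, 1, 1, 1, 1, 1, 1, 1, 1, 1]

```text
t: 18.75
position: [0.5212, -0.1878, 0.2028]
tool_rot: [0.001, 0.921, 0.388, -0.001]
force: [0.1, -0.7, 0.1]
finger_gap: 0.0199
```

jog_arm:
  dr:
    - [0, 0, -6]
    - [0, 0, -12]
    - [0, 0, -18]
    - [0, 0, -24]
    - [0, 0, -30]
    - [0, 0, -36]
    - [0, 0, -42]
    - [0, 0, -46]
    - [0, 0, -48]
    - [0, 0, -48]
    - [0, 0, -48]
  delta_pos:
    - [0.02, 0.012, 0]
    - [0.04, 0.025, 0]
    - [0.06, 0.037, 0]
    - [0.08, 0.05, 0]
    - [0.1, 0.062, 0]
    - [0.115, 0.07, 0]
    - [0.122, 0.076, 0]
    - [0.122, 0.077, 0]
    - [0.122, 0.077, 0]
    - [0.122, 0.077, 0]
    - [0.122, 0.077, 0]
  jaw: [1, 1, 1, 1, 1, 1, 1, 1, 1, 1, 1]

```text
t: 19.67
position: [0.643, -0.1108, 0.2024]
tool_rot: [0.001, 1.0, -0.019, -0.002]
force: [0.6, -0.6, -0.3]
finger_gap: 0.0202
```

```bash
python3 w.py w13
```

```text
19.6667 [ 0.643  -0.1108  0.2024] [ 5.000e-04  9.998e-01 -1.920e-02 -1.600e-03] 0.020214098657975393 [ 0.6  -0.56 -0.26]
```

View pics/w13.png

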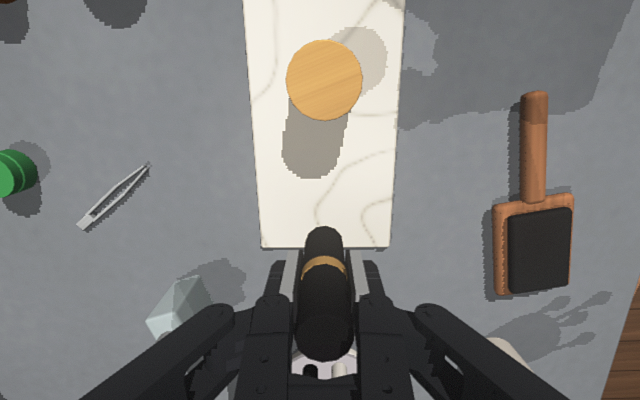

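jog_arm:
  dr:
    - [0, 0, 0]
    - [0, 0, 0]
    - [0, 0, 0]
    - [0, 0, 0]
    - [0, 0, 0]
    - [0, 0, 0]
    - [0, 0, 0]
    - [0, 0, 0]
    - [0, 0, 0]
    - [0, 0, 0]
    - [0, 0, 0]
    - [0, 0, 0]
  delta_pos:
    - [-0.0005, -0.0007, -0.015]
    - [-0.0005, -0.0007, -0.04]
    - [-0.0005, -0.0007, -0.065]
    - [-0.0005, -0.0007, -0.09]
    - [-0.0005, -0.0007, -0.11]
    - [-0.0005, -0.0007, -0.128]
    - [-0.0005, -0.0007, -0.14]
    - [-0.0005, -0.0007, -0.148]
    - [-0.0005, -0.0007, -0.153]
    - [-0.0005, -0.0007, -0.155]
    - [-0.0005, -0.0007, -0.155]
    - [-0.0005, -0.0007, -0.155]
  jaw: [1, 1, 1, 1, 1, 1, 1, 1, 1, 1, 1, 1]

```text
t: 20.72
position: [0.6429, -0.1117, 0.0483]
tool_rot: [0.001, 1.0, -0.019, -0.001]
force: [-0.1, -0.6, 0.2]
finger_gap: 0.0205
```

```bash
python3 w.py w14; python3 - <<'E'
from bench import bot
import cv2
im=bot.snapshot('scene')[:,:,::-1];cv2.imwrite('pics/s14.png',cv2.resize(im[160:300,240:440],None,fx=4,fy=4,interpolation=cv2.INTER_CUBIC))
E
```

```text
20.7167 [ 0.6429 -0.1117  0.0483] [ 7.000e-04  9.998e-01 -1.910e-02 -9.000e-04] 0.020460937031574332 [-0.06 -0.56  0.19]
```

View pics/s14.png

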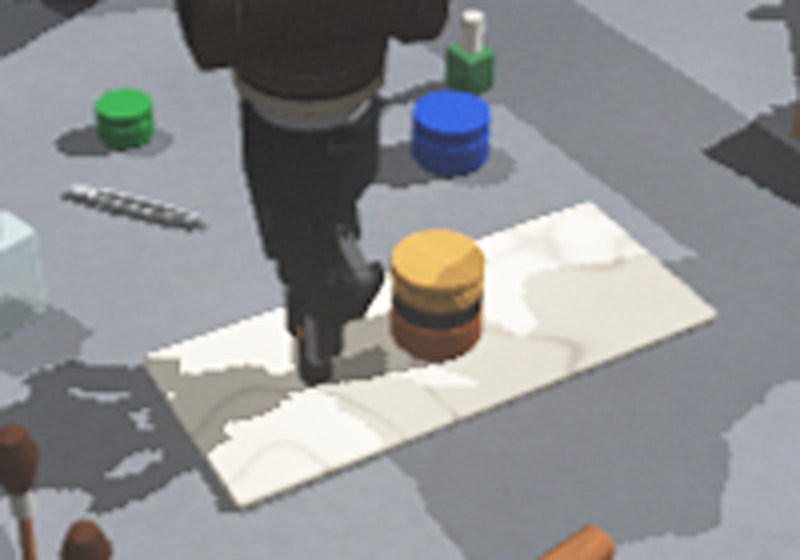

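View pics/w14.png

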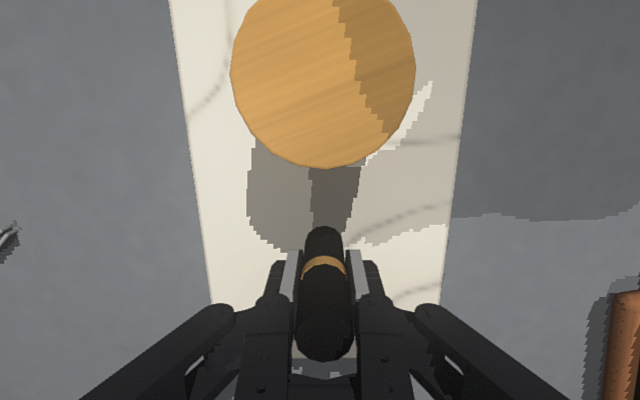

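jog_arm:
  dr:
    - [0, 0, 0]
    - [0, 0, 0]
    - [0, 0, 0]
    - [0, 0, 0]
    - [0, 0, 0]
  delta_pos:
    - [-0.0004, 0.0002, -0.001]
    - [-0.0004, 0.0002, -0.0018]
    - [-0.0004, 0.0002, -0.0024]
    - [-0.0004, 0.0002, -0.0026]
    - [-0.0004, 0.0002, -0.0026]
  jaw: [1, 1, 1, 1, 1]

```text
t: 21.23
position: [0.6425, -0.1114, 0.046]
tool_rot: [0.001, 1.0, -0.019, -0.001]
force: [-0.7, 0.4, 2.7]
finger_gap: 0.0205
```

Contact felt (~3 N). Release.

jog_arm:
  dr:
    - [0, 0, 0]
    - [0, 0, 0]
    - [0, 0, 0]
    - [0, 0, 0]
    - [0, 0, 0]
    - [0, 0, 0]
    - [0, 0, 0]
  delta_pos:
    - [0, 0, 0]
    - [0, 0, 0]
    - [0, 0, 0]
    - [0, 0, 0]
    - [0, 0, 0]
    - [0, 0, 0]
    - [0, 0, 0]
  jaw: [0.4, 0.2, 0, -0.2, -0.5, -0.5, -0.5]

```text
t: 21.82
position: [0.6426, -0.1115, 0.046]
tool_rot: [0.001, 1.0, -0.019, -0.001]
force: [-0.3, 0.1, 0.2]
finger_gap: 0.0641
```

jog_arm:
  dr:
    - [0, 0, 0]
    - [0, 0, 0]
    - [0, 0, 0]
    - [0, 0, 0]
    - [0, 0, 0]
    - [0, 0, 0]
    - [0, 0, 0]
  delta_pos:
    - [0, 0, 0.015]
    - [0, 0, 0.04]
    - [0, 0, 0.07]
    - [0, 0, 0.105]
    - [0, 0, 0.14]
    - [0, 0, 0.15]
    - [0, 0, 0.15]
  jaw: [-0.5, -0.5, -0.5, -0.5, -0.5, -0.5, -0.5]

```text
t: 22.4
position: [0.6435, -0.1116, 0.1994]
tool_rot: [0.001, 1.0, -0.019, 0.002]
force: [-0.0, -0.7, -0.9]
finger_gap: 0.064
```

```bash
python3 w.py w15
```

```text
22.4 [ 0.6435 -0.1116  0.1994] [ 0.0014  0.9998 -0.0191  0.0019] 0.06396231172549427 [-0.03 -0.71 -0.86]
```

View pics/w15.png

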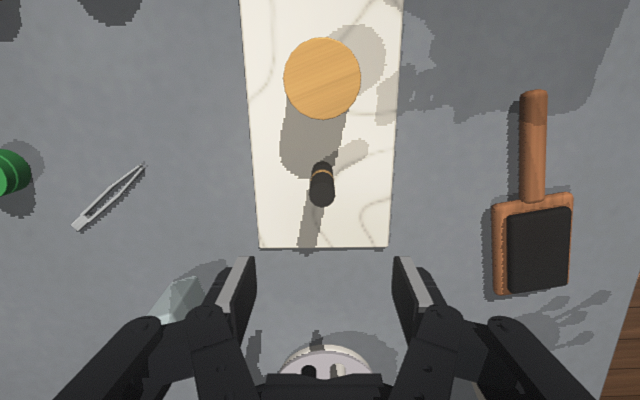

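```bash
python3 - <<'E'
from h import *
import pickle
s,c=pickle.load(open('w15.pkl','rb'))
print('lip top',cast(c,(322,193),.082),'tray end',cast(c,(259,248.5),.008),cast(c,(388,247.5),.008),'left/right at lip row', cast(c,(255,190),.008),cast(c,(394,190),.008),'compact',cast(c,(322.5,78.5),.068))
E
```

```text
lip top [ 0.64367098 -0.10878188  0.082     ] tray end [ 0.57263448 -0.1937722   0.008     ] [ 0.71105084 -0.19817598  0.008     ] left/right at lip row [ 0.57535627 -0.12781311  0.008     ] [ 0.71542398 -0.13334674  0.008     ] compact [ 0.64736278 -0.02495264  0.068     ]
```

jog_arm:
  dr:
    - [0, 0, -6]
    - [0, 0, -12]
    - [0, 0, -18]
    - [0, 0, -24]
    - [0, 0, -30]
    - [0, 0, -36]
    - [0, 0, -42]
    - [0, 0, -47]
    - [0, 0, -51]
    - [0, 0, -51]
    - [0, 0, -51]
  delta_pos:
    - [-0.02, 0, 0]
    - [-0.05, -0.004, 0]
    - [-0.08, -0.007, 0]
    - [-0.11, -0.01, 0]
    - [-0.14, -0.013, -0.01]
    - [-0.17, -0.016, -0.02]
    - [-0.2, -0.018, -0.035]
    - [-0.215, -0.019, -0.045]
    - [-0.2206, -0.019, -0.05]
    - [-0.2206, -0.019, -0.05]
    - [-0.2206, -0.019, -0.05]
  jaw: [-0.3, -0.1, 0, 0, 0, 0, 0, 0, 0, 0, 0]

```text
t: 23.37
position: [0.4219, -0.1304, 0.146]
tool_rot: [0.001, 0.895, -0.447, -0.001]
force: [-0.8, -0.2, -0.2]
finger_gap: 0.0426
```

```bash
python3 w.py w16
```

```text
23.3667 [ 0.4219 -0.1304  0.146 ] [ 0.001   0.8946 -0.4469 -0.0012] 0.04263809058646444 [-0.82 -0.22 -0.19]
```

View pics/w16.png

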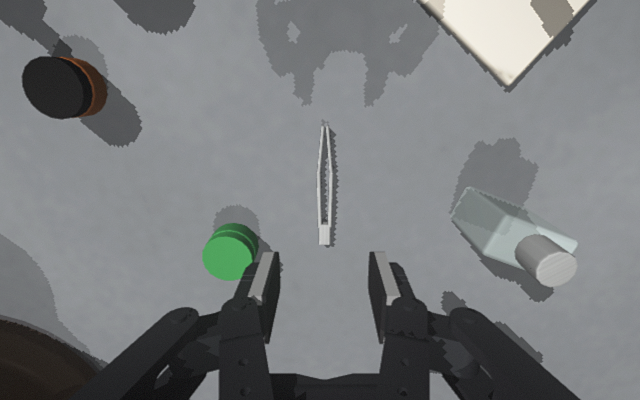

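```bash
python3 - <<'E'
from h import *
import pickle
s,c=pickle.load(open('w16.pkl','rb'));im=cv2.imread('pics/w16.png')
sub=im[118:250,305:345];m=(sub.min(2)>165).astype(np.uint8);
vs,us=np.where(m);print(vs.min()+118,vs.max()+118,us.min()+305,us.max()+305)
a=cast(c,(324,vs.max()+118.5),.0035);b=cast(c,(325,vs.min()+117.5),.0035);print((a+b)/2,np.linalg.norm(b-a),np.degrees(np.arctan2(b[1]-a[1],b[0]-a[0])))
for v in (150,170,180,190,205,235):
    u=np.where(m[v-118])[0]+305;print(v,u.min(),u.max(),end='; ')
print(cast(c,(231,252),.03))
E
```

```text
126 244 317 331
[ 0.4214418  -0.13167318  0.0035    ] 0.10618401590979323 36.51192707539447
150 319 329; 170 317 331; 180 317 331; 190 317 331; 205 318 330; 235 319 328; [ 0.33815225 -0.09792547  0.03      ]
```

jog_arm:
  dr:
    - [0, 0, 0]
    - [0, 0, 0]
    - [0, 0, 0]
    - [0, 0, 0]
    - [0, 0, 0]
    - [0, 0, 0]
    - [0, 0, 0]
    - [0, 0, 0]
    - [0, 0, 0]
  delta_pos:
    - [0.0003, -0.0004, -0.02]
    - [0.0003, -0.0004, -0.045]
    - [0.0003, -0.0004, -0.07]
    - [0.0003, -0.0004, -0.095]
    - [0.0003, -0.0004, -0.113]
    - [0.0003, -0.0004, -0.124]
    - [0.0003, -0.0004, -0.129]
    - [0.0003, -0.0004, -0.13]
    - [0.0003, -0.0004, -0.13]
  jaw: [0, 0, 0, 0, 0, 0, 0, 0, 0]

```text
t: 24.17
position: [0.4231, -0.1309, 0.0164]
tool_rot: [0.001, 0.895, -0.446, -0.001]
force: [0.1, 0.8, 0.9]
finger_gap: 0.0426
```

```bash
python3 w.py w17
```

```text
24.1667 [ 0.4231 -0.1309  0.0164] [ 1.000e-03  8.950e-01 -4.461e-01 -7.000e-04] 0.04261051534438157 [0.15 0.82 0.92]
```

View pics/w17.png

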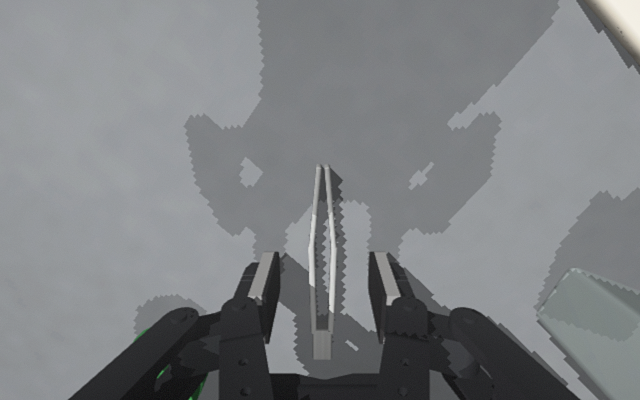

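jog_arm:
  dr:
    - [0, 0, 0]
    - [0, 0, 0]
    - [0, 0, 0]
    - [0, 0, 0]
    - [0, 0, 0]
    - [0, 0, 0]
    - [0, 0, 0]
  delta_pos:
    - [0, 0, 0]
    - [0, 0, 0]
    - [0, 0, 0]
    - [0, 0, 0]
    - [0, 0, 0]
    - [0, 0, 0]
    - [0, 0, 0]
  jaw: [0.3, 0.5, 1, 1, 1, 1, 1]
  grip_force: 25

```text
t: 24.8
position: [0.4234, -0.131, 0.0175]
tool_rot: [0.001, 0.895, -0.446, 0.0]
force: [0.0, 0.9, 8.5]
finger_gap: 0.0119
```

```bash
python3 w.py w18
```

```text
24.8 [ 0.4234 -0.131   0.0175] [ 1.000e-03  8.949e-01 -4.463e-01  3.000e-04] 0.011938459855945195 [0.02 0.86 8.47]
```

View pics/w18.png

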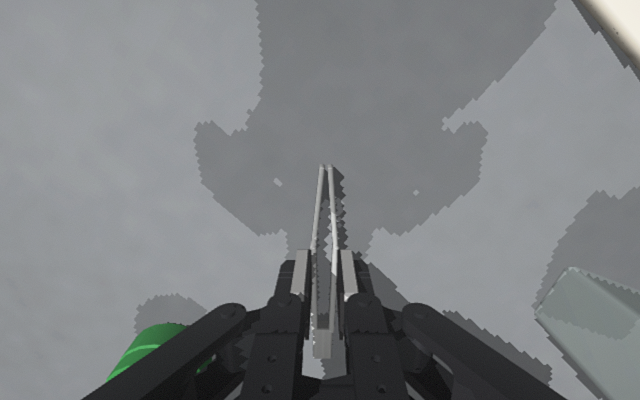

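jog_arm:
  dr:
    - [0, 0, 0]
    - [0, 0, 0]
    - [0, 0, 0]
    - [0, 0, 0]
    - [0, 0, 0]
    - [0, 0, -6]
    - [0, 0, -12]
    - [0, 0, -18]
    - [0, 0, -24]
    - [0, 0, -30]
    - [0, 0, -36]
    - [0, 0, -38.5]
  delta_pos:
    - [0, 0, 0.01]
    - [0, 0, 0.03]
    - [0, 0, 0.06]
    - [0, 0, 0.095]
    - [0.01, 0.01, 0.13]
    - [0.03, 0.03, 0.155]
    - [0.055, 0.05, 0.165]
    - [0.08, 0.075, 0.165]
    - [0.11, 0.1, 0.165]
    - [0.135, 0.125, 0.165]
    - [0.16, 0.15, 0.165]
    - [0.18, 0.17, 0.165]
  jaw: [1, 1, 1, 1, 1, 1, 1, 1, 1, 1, 1, 1]

```text
t: 25.85
position: [0.6047, 0.041, 0.1828]
tool_rot: [-0.001, -0.696, 0.718, -0.0]
force: [-0.2, -0.4, -0.3]
finger_gap: 0.0119
```

jog_arm:
  dr:
    - [0, 0, 0]
    - [0, 0, 0]
    - [0, 0, 0]
    - [0, 0, 0]
    - [0, 0, 0]
  delta_pos:
    - [0.02, 0.01, 0]
    - [0.04, 0.019, 0]
    - [0.044, 0.019, 0]
    - [0.044, 0.019, 0]
    - [0.044, 0.019, 0]
  jaw: [1, 1, 1, 1, 1]

```text
t: 26.27
position: [0.648, 0.0597, 0.1826]
tool_rot: [-0.001, -0.696, 0.718, 0.0]
force: [-0.8, 0.0, -0.8]
finger_gap: 0.0121
```

```bash
python3 w.py w19
```

```text
26.2667 [0.648  0.0597 0.1826] [-1.100e-03 -6.959e-01  7.182e-01  1.000e-04] 0.012116179448366425 [-0.75  0.01 -0.83]
```

View pics/w19.png

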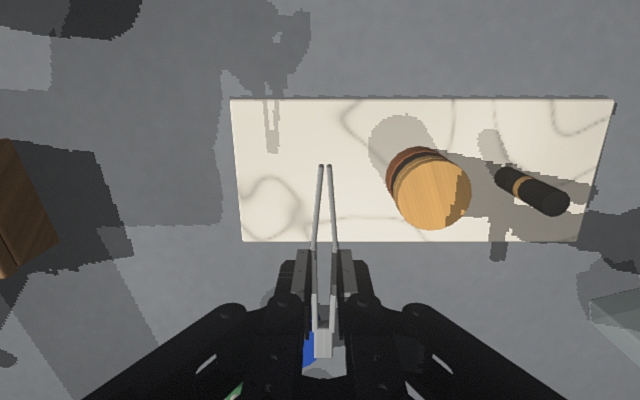

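```bash
python3 - <<'E'
from h import *
import pickle
s,c=pickle.load(open('w19.pkl','rb'))
z=s['position'][2]-.0175+.0035
a=cast(c,(322.5,357),z);b=cast(c,(325,165),z);print('tw',(a+b)/2-s['position'],np.linalg.norm(b-a),np.degrees(np.arctan2(b[1]-a[1],b[0]-a[0])))
print('tool yaw',np.degrees(2*np.arctan2(s['tool_rot'][2],s['tool_rot'][1])))
E
python3 tray.py w19 "(229,614,98,242)" "list(range(250,290,4))+list(range(360,390,3))+list(range(475,485,3))"
```

```text
tw [-0.00225282  0.00038071 -0.014     ] 0.10686426278731562 -2.445901129470732
tool yaw 268.1909258310114
88.39
88.18
-1.77
-1.85
[[0.7218000292778015, 0.1404000073671341], [0.7123000025749207, -0.19740000367164612], [0.5835000276565552, 0.14470000565052032], [0.5727999806404114, -0.19280000030994415]] [ 0.64759696 -0.02626787]
0.33791322 0.13838659
```

jog_arm:
  dr:
    - [0, 0, 0.7]
    - [0, 0, 0.7]
    - [0, 0, 0.7]
    - [0, 0, 0.7]
    - [0, 0, 0.7]
    - [0, 0, 0.7]
    - [0, 0, 0.7]
    - [0, 0, 0.7]
    - [0, 0, 0.7]
    - [0, 0, 0.7]
    - [0, 0, 0.7]
    - [0, 0, 0.7]
  delta_pos:
    - [0.002, -0.0014, -0.015]
    - [0.002, -0.0014, -0.04]
    - [0.002, -0.0014, -0.065]
    - [0.002, -0.0014, -0.09]
    - [0.002, -0.0014, -0.11]
    - [0.002, -0.0014, -0.128]
    - [0.002, -0.0014, -0.14]
    - [0.002, -0.0014, -0.148]
    - [0.002, -0.0014, -0.153]
    - [0.002, -0.0014, -0.155]
    - [0.002, -0.0014, -0.155]
    - [0.002, -0.0014, -0.155]
  jaw: [1, 1, 1, 1, 1, 1, 1, 1, 1, 1, 1, 1]

```text
t: 27.32
position: [0.6501, 0.0581, 0.0286]
tool_rot: [-0.001, -0.7, 0.714, -0.0]
force: [-0.4, -0.0, -0.6]
finger_gap: 0.0118
```

```bash
python3 w.py w20
```

```text
27.3167 [0.6501 0.0581 0.0286] [-7.000e-04 -7.001e-01  7.140e-01 -3.000e-04] 0.011815382397074884 [-0.37 -0.   -0.57]
```

View pics/w20.png

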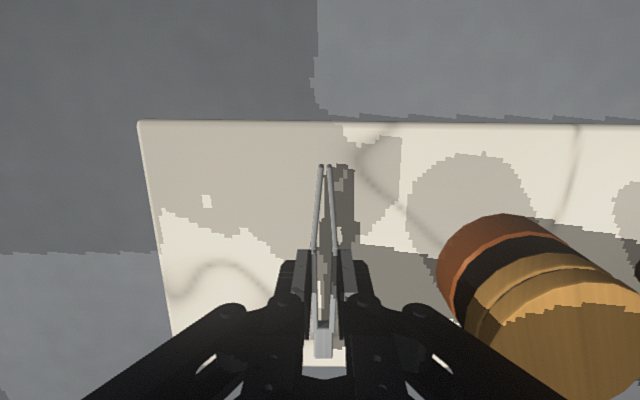

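jog_arm:
  dr:
    - [0, 0, 0]
    - [0, 0, 0]
    - [0, 0, 0]
    - [0, 0, 0]
    - [0, 0, 0]
  delta_pos:
    - [0, 0.0003, -0.001]
    - [0, 0.0003, -0.002]
    - [0, 0.0003, -0.0028]
    - [0, 0.0003, -0.0028]
    - [0, 0.0003, -0.0028]
  jaw: [1, 1, 1, 1, 1]

```text
t: 27.78
position: [0.6502, 0.0584, 0.0259]
tool_rot: [-0.001, -0.7, 0.714, -0.0]
force: [-0.1, -0.4, -0.3]
finger_gap: 0.0123
```

jog_arm:
  dr:
    - [0, 0, 0]
    - [0, 0, 0]
    - [0, 0, 0]
    - [0, 0, 0]
    - [0, 0, 0]
    - [0, 0, 0]
    - [0, 0, 0]
  delta_pos:
    - [0, 0, -0.0008]
    - [0, 0, -0.001]
    - [0, 0, -0.001]
    - [0, 0, -0.001]
    - [0, 0, -0.001]
    - [0, 0, -0.001]
    - [0, 0, -0.001]
  jaw: [1, 1, 0.6, 0.5, 0.4, 0.4, 0.4]

```text
t: 28.37
position: [0.6501, 0.0584, 0.0247]
tool_rot: [-0.001, -0.7, 0.714, -0.0]
force: [-0.3, 0.3, 0.2]
finger_gap: 0.0261
```

jog_arm:
  dr:
    - [0, 0, 0]
    - [0, 0, 0]
    - [0, 0, 0]
    - [0, 0, 0]
    - [0, 0, 0]
    - [0, 0, 0]
    - [0, 0, 0]
    - [0, 0, 0]
  delta_pos:
    - [0, 0, 0.008]
    - [0, 0, 0.025]
    - [0, 0, 0.05]
    - [0, 0, 0.085]
    - [0, 0, 0.12]
    - [0, 0, 0.15]
    - [0, 0, 0.16]
    - [0, 0, 0.16]
  jaw: [0.4, 0.4, 0.4, 0.4, 0.4, 0.4, 0.4, 0.4]

```text
t: 29.03
position: [0.651, 0.0584, 0.1882]
tool_rot: [0.001, -0.7, 0.714, -0.002]
force: [0.4, -0.2, 0.1]
finger_gap: 0.0254
```

```bash
python3 w.py w21
```

```text
29.0333 [0.651  0.0584 0.1882] [ 0.0012 -0.7001  0.714  -0.0022] 0.025445726977050442 [ 0.39 -0.21  0.09]
```

View pics/w21.png

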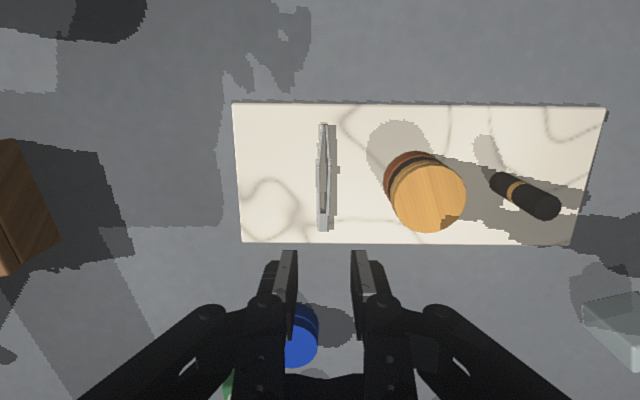

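```bash
python3 tray.py w21 "(231,607,102,244)" "list(range(250,310,4))+list(range(350,385,3))+list(range(478,560,4))"; python3 - <<'E'
from h import *
import pickle
s,c=pickle.load(open('w21.pkl','rb'));im=cv2.imread('pics/w21.png')
cv2.imwrite('pics/z21.png',cv2.resize(im[90:260,220:400],None,fx=4,fy=3.5,interpolation=cv2.INTER_NEAREST))
a=cast(c,(322,231.5),.0115);b=cast(c,(323.2,122.5),.0115);print('tw',(a+b)/2,np.linalg.norm(b-a),np.degrees(np.arctan2(b[1]-a[1],b[0]-a[0])))
E
```

```text
88.27
88.24
-1.75
-1.82
[[0.7221999764442444, 0.1404999941587448], [0.7120000123977661, -0.1973000019788742], [0.5834000110626221, 0.14470000565052032], [0.5730000138282776, -0.19290000200271606]] [ 0.647648   -0.02626804]
0.33796695 0.13885
tw [0.64905759 0.05970589 0.0115    ] 0.1074386397744874 -1.776610899196622
```

View pics/z21.png

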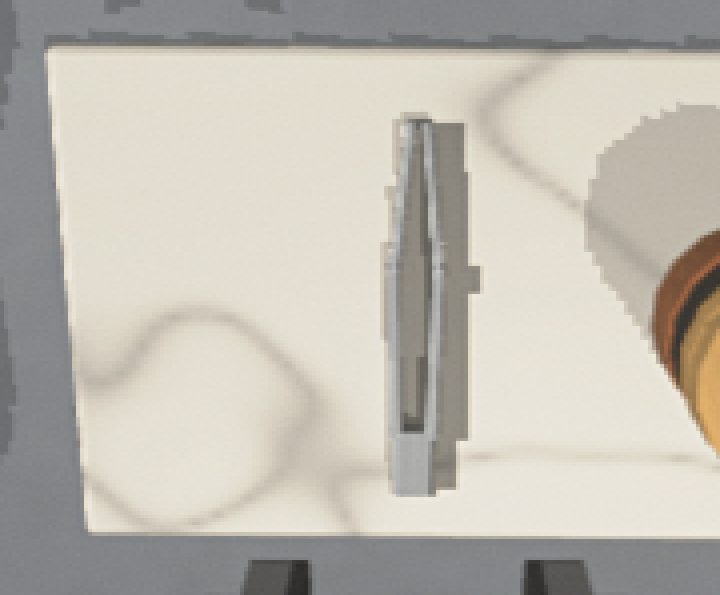

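```bash
python3 - <<'E'
from h import *
import pickle
for n,box,z in(('w21',(380,180,475,240),.068),('w9',(285,265,375,340),.068),('w15',(275,25,370,130),.068)):
    s,c=pickle.load(open(n+'.pkl','rb'));im=cv2.imread(f'pics/{n}.png');h=cv2.cvtColor(im,cv2.COLOR_BGR2HSV)
    x0,y0,x1,y1=box;m=cv2.inRange(h,(10,85,60),(26,255,255));mm=m*0;mm[y0:y1,x0:x1]=m[y0:y1,x0:x1]
    cn=max(cv2.findContours(mm,0,2)[0],key=cv2.contourArea);P=np.float32([cast(c,p[0],z)[:2] for p in cn])
    print(n,cv2.minEnclosingCircle(P),P.min(0),P.max(0))
    cv2.imwrite(f'pics/z_{n}.png',cv2.resize(im[max(0,y0-40):y1+10,x0-10:x1+10],None,fx=5,fy=5,interpolation=cv2.INTER_NEAREST))
from bench import bot
im=bot.snapshot('scene')[:,:,::-1];cv2.imwrite('pics/s21.png',cv2.resize(im[160:300,200:440],None,fx=3.3,fy=3.3,interpolation=cv2.INTER_CUBIC))
E
```

```text
w21 ((0.6506698131561279, -0.020202938467264175), 0.034623000770807266) [ 0.6191596  -0.05396475] [0.66419196 0.01227615]
w9 ((0.6357078552246094, -0.022571494802832603), 0.039407771080732346) [ 0.599793   -0.05379347] [0.67487645 0.00261714]
w15 ((0.6468751430511475, -0.025692638009786606), 0.02870265394449234) [ 0.61839443 -0.05409291] [0.67487496 0.00256532]
```

View pics/s21.png

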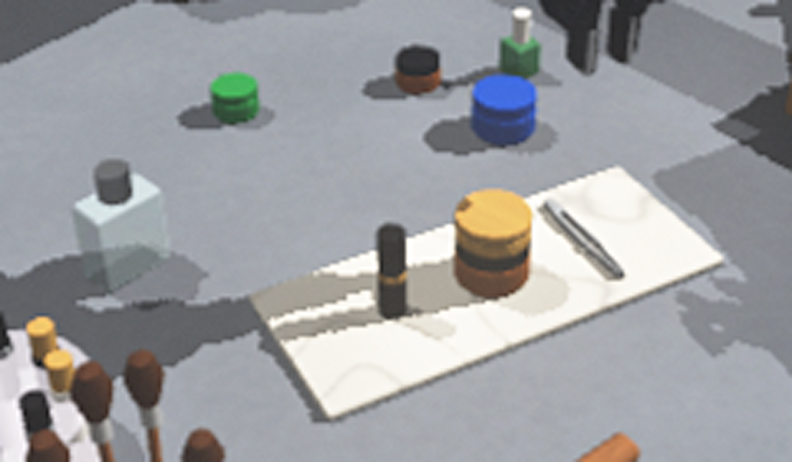

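View pics/z_w21.png

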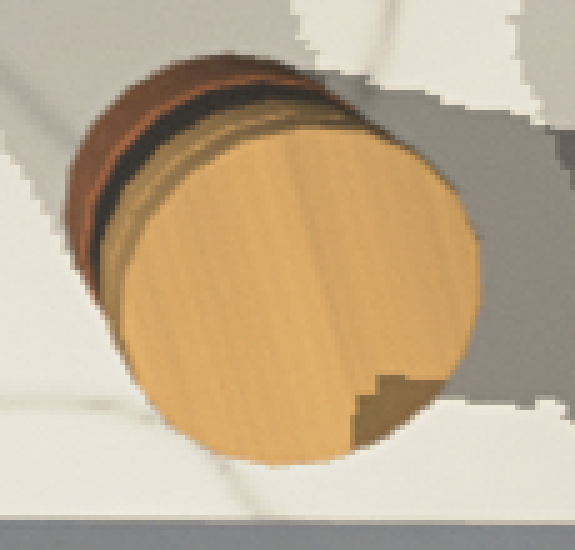

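```bash
python3 - <<'E'
from h import *
import pickle
s,c=pickle.load(open('w21.pkl','rb'))
print(cast(c,(430,199.2),.068)); # compact
# expected outlines if jar at tray centre
t=np.linspace(0,2*np.pi,200)
for o in((.6476,-.0263),):
    for z in(.008,.048,.068):
        P=np.array([proj(c,(o[0]+.029*np.cos(a),o[1]+.029*np.sin(a),z)) for a in t]);print(z,P.min(0).round(1),P.max(0).round(1))
print('lip top expected',proj(c,(.6451,-.1112,.082)),'base',proj(c,(.6451,-.1112,.008)))
E
```

```text
[ 0.6476825  -0.02547558  0.068     ]
0.008 [381.8 148.8] [442.3 207. ]
0.048 [389.6 157.9] [458.3 223. ]
0.068 [394.3 163.4] [468.  232.7]
lip top expected [549.33105984 206.44366392] base [500.0645291  179.60867395]
```

```bash
python3 -c "
from bench import bot
print(bot.job_done())"
```

```text
the job is handed in; nothing more can be done
None
```

I laid out the kit in the order asked and handed it in at about 29 s of the 104 s.

- **Jar and compact:** I chose the larger amber jar over the small amber, blue and green ones. It stands in the middle of the tray with the brass compact on its lid. Both measured within about 1–2 mm of the tray's centre.
- **Lipstick:** it stands upright on the centre line, on the carousel's side. It measured about 84 mm from the compact's centre (85 mm wanted), within about 3 mm of its place.
- **Tweezers:** they lie flat on the box's side, about 1 mm from their place. They measure −1.8° against −1.75° for the tray's short edges.

Everything is released, and the gripper was about 0.19 m up and clear when I handed in. I never touched the nail-polish and perfume bottles; they looked unmoved in the last pictures, but I did not re-measure them.

Two things disagreed. The wrist camera put the tray's centre at x = 0.645 m from the base side and 0.648 m from the far side, which is about the 2 mm calibration error, so I aimed in between for the tweezers. Some automatic outline fits failed where the gripper or similar colours got in the way. I replaced those with hand-read edges or repeat views.

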